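Bring the pencil pot round to the front and put the glue stick back

ROBOT

A 6-joint arm with a two-finger parallel gripper is mounted at the origin on the work surface. World frame = base frame: x ahead of the robot, y to its left, z up, the work surface at z = 0. Lengths are in mm, angles in rad, forces in N, time in s.
With the tool pointing down it reaches from about 275 to 1000 mm from the base axis. Payload 8.4 kg.
Tool frame: the origin (TCP) lies midway between the tips of the shut fingers; the grasp point (between the pads) lies 19 mm behind it; z points along the fingers, y is the line along which they close (so a half turn about z gives the same grasp; the last joint's range is limited). The gripper opens to 85 mm and grips with 20 to 120 N. Pads are 22 mm wide; open, the fingers measure 114 mm over their backs; the gripper's body (76 mm by 85 mm) begins 54 mm behind the grasp point. The pads swing forward as they close: fully open they stand 13 mm farther back than shut.
Start: joints at [1.164, 0.353, 1.633, -0, 1.155, -0.002], TCP at [246.146, 574.491, 198.781] pointing down, gripper open.
Joint ranges: [-2.63, 2.63], [-0.92, 2.1], [0.06, 2.66], [-1.3, 4.44], [0, 2.69], [-3.02, 3.02]. Speed limits (rad/s): [2.22, 2.22, 2.79, 3.14, 3.14, 3.14].

INTERFACE

Orientations are given as [roll, pitch, yaw] about the fixed x, y, z axes, in that order (R = Rz(yaw) Ry(pitch) Rx(roll)).
In Python, from rig import * gives the robot as it stands.
- The arm moves only by the shell command python3 -m jog 'ROWS' [FORCE]. ROWS is JSON, a list of rows, each an object of numbers: "x", "y", "z": the shift along the tool's x, y, z in cm; "spin": the turn about the tool's z in rad; "grip": the closure, from 0 (fully open) to 1 (shut). In form: [{"x": .., "y": .., "z": .., "spin": .., "grip": ..}, ...]. A call has 1 to 20 rows; each row shifts and turns the commanded pose from where the row before left it, along the tool's axes as they then stand; what a row does not reach is not made up. A row lasts 1/12 s, in which the tool goes at most 41.7 mm and 7.16 degrees, less where a joint would pass 70% of its speed; a pose out of reach is approached as far as the arm can. A call with a gripper value outside its range is refused whole. The fingers move at their own pace and stop on an object; FORCE is the grip in N (left out, the last holds). Time passes only in rows, so rows that do not move let the fingers close. It gives the time, the measured TCP pose, the force, the opening and the grip force at its end, in the units of the state.
- sense(): the state, without advancing time (a new reading comes with each control period).
- grab_frame(name): name is "scene" or "top" or "wrist"; returns a dict with "pixels" (400x640x3 uint8, blue, green, red), "camera_matrix" (3x3 intrinsics, pixels), "rvec" (rotation vector, rad) and "tvec" (3), from world to camera coordinates, as OpenCV has them; the wrist camera has in their place "T_tool_cam" (4x4, takes a point from camera to tool coordinates, whose origin is the TCP and whose axes are the flange's). Camera axes: x right, y down, z forward; pixel columns grow to the right and rows downward; lengths in mm; the calibration is good to about 2 mm. The wrist camera is an equidistant fisheye: a pixel r from the principal point sees the ray r / f radians off the axis. A picture is of the moment at which its call begins: read the wrist's pose just before it. There is no depth.
- sign_off(): hands the job in; it is judged then, once.
The state is a dict: "clock": time; "qpos": joint angles; "qvel": joint speeds; "joint_efforts": joint torques, N m; "eef_pos": TCP position; "tcp_rot": TCP orientation; "contact_force": force on the tool from outside, world axes, zero at the start; "wrist_torque": the same for the moment, N m; "opening": opening from 0.0 (shut) to 1.0 (fully open); "grasp_force": force on a finger pad.
Only numpy, scipy, OpenCV 4.12 (cv2) and the standard library are available. Lean on these libraries where they do the work, as an engineer would, in place of code of your own. Each camera call takes 0.05 s, during which the arm holds its last target. There are 200 camera calls.

TASK

Turn the stiff desk carousel by pushing gently on its rim, not on the things standing on it, until the square wooden pencil pot faces the front, in line with the pointer on the foot. Then pick up the glue stick from the worktop and lower it upright into the pot, leaving the pot facing the front and the mug, hole punch and phone stand where they are.

Things in the scene. Friction and masses are not known exactly. Their poses are not given: they have to be found in the camera images.
- carousel: Foot of the desk carousel, fixed to the worktop: grey disc 170 mm across under the turntable, with a flat straight white pointer (18 mm wide, 6 mm high, lying on the worktop) that sticks out to 200 mm from the axis. Origin on the worktop, on the vertical turning axis; its own -x runs along the pointer and is the FRONT; z up.
- disc_top (a point): Point on the turning axis at the turntable's top face, 50 mm above the worktop, turning with it. The turntable is a round white disc, 300 mm across, with a rubber band round its plain upright rim, 20 to 50 mm above the worktop, no handle: a fingertip pressed inwards on the rim and swept along it turns it by friction. The disc sits about 9 mm off-centre on its bearing, to an unknown side, so the rim wanders in and out as it turns.
- turntable (a joint): Angle of the turntable, rad, counter-clockwise from above positive; at 0 the pot is at the front, over the pointer; starts between 0.7 and 2.0. Stiff bearing: about 8 N along the rim turns it and it stays where left. Finger-on-rim friction is about 1 and varies: under about 9 N inwards the finger slips, while a contact force over 20 N strains the bearing and is a failure, so keep the press by feel.
- pot: Pale wooden square pencil pot fixed on the turntable, 58 x 58 mm outside, 42 mm high, walls 8 mm, inside 42 x 42 mm and 34 mm or more deep. Origin at the centre of its underside, 50 mm above the worktop and 70 mm from the turning axis; its own -x axis points radially outwards from the turning axis, z up.
- pot_mouth (a point): Centre of the pot's open top, 92 mm above the worktop, 70 mm from the turning axis.
- clip_tray: Low clear divided tray for clips, 55 x 110 x 22 mm, fixed on the turntable opposite the pot; not to be pushed. Origin under its centre.
- tape: Roll of tape lying flat, 60 mm across, 18 mm high, fixed on the turntable a quarter turn from the pot; not to be pushed. Origin under its centre.
- sharpener: Grey box pencil sharpener, 36 x 50 x 34 mm, fixed on the turntable a quarter turn from the pot on the other side; not to be pushed. Origin under its centre.
- stick_mid (a point): Centre of the loose glue stick: a white cylinder 28 mm across and 100 mm long that stands upright on the worktop, about 45 g. The point is on its axis half-way up (50 mm above its foot), z along the stick.
- mug: Navy ceramic mug, 80 mm across, 92 mm high, with a handle on its own +y side; a bystander. Origin under its centre.
- punch: Stainless steel hole punch, about 125 x 62 x 72 mm; a bystander. Origin under its centre.
- phone_stand: Transparent acrylic phone stand, about 95 x 80 x 115 mm; a bystander. Origin under its centre.
There are look-alikes about, which are no part of the job. Several things look just like the part that bears stick_mid: the one meant starts farthest to the robot's right.

How it is judged (in metres and radians):
On the way, in this order (a step that is already met when the one before it is completed fails the run):
1. the pot faces the front (its centre within 8 mm of the pointer's line, on the front side) while the glue stick still stands where it was (y of pot_mouth in the frame of carousel between -0.008 and 0.008 m and x of pot_mouth in the frame of carousel below -0.05 m and distance of stick_mid from where it was at the start of the episode below 0.02 m), for 0.3 s.
2. the glue stick stands in the pot (x of stick_mid in the frame of pot between -0.012 and 0.012 m and y of stick_mid in the frame of pot between -0.012 and 0.012 m and z of stick_mid in the frame of pot below 0.063 m and angle between stick_mid's own z axis and vertical below 0.35 rad), for 0.2 s.
At the end, for the whole second after the job is handed in: The turntable is at rest with the pot at the front, its centre within 8 mm (about 6.5 degrees) of the pointer's line; the glue stick stands released on the pot's floor, within 20 degrees of upright and 12 mm of the pot's centre (all of step 2 and y of pot_mouth in the frame of carousel between -0.008 and 0.008 m and x of pot_mouth in the frame of carousel below -0.05 m and z of stick_mid in the frame of pot above 0.045 m and velocity of joint turntable between -0.05 and 0.05 rad/s); the robot touches nothing.
It fails at once if the fingers or arm press the carousel with more than 20 N (contact force between any of the fingers, the arm and carousel above 20 N).
It fails at once if the pot, tray, tape or sharpener is pushed with more than 4 N by the fingers or the arm (contact force between any of the fingers, the arm and pot above 4 N or contact force between any of the fingers, the arm and clip_tray above 4 N or contact force between any of the fingers, the arm and tape above 4 N or contact force between any of the fingers, the arm and sharpener above 4 N).
It fails at once if the mug, hole punch or phone stand is moved more than 20 mm (distance of any of mug, punch, phone_stand from where it was at the start of the episode above 0.02 m).
It also fails if it takes over 64 s, if anything falls off the work surface, if the arm or the gripper's body presses on something with over 40 N, if the wrist force passes 120 N, or if a joint passes its speed limit or range.

## Working session

There is one attempt and no reset: what is moved stays moved. The work goes in short steps, Python scripts to look and compute and a shell command to move; the robot and the scene stay as the last step left them, time stands still between calls to the robot, and variables do not carry over. Pictures are saved under pics/ and viewed, at most 10 in all, crops included, and the job is handed in when it is done.

```bash
mkdir -p pics; ls; python3 - <<'E'
from rig import *
import cv2,json
s=sense();print({k:(v if not hasattr(v,'tolist') else v.tolist()) for k,v in s.items()})
for n in("scene","top"):
    f=grab_frame(n);cv2.imwrite(f"pics/{n}0.png",f["pixels"])
    print(n,f["camera_matrix"],f["rvec"],f["tvec"])
E
```

```text
pics
{'clock': 0.0, 'qpos': [1.16360208690731, 0.3536373511275605, 1.6341249421672137, 1.7760313252433676e-05, 1.1552103659927462, -0.002386696715583163], 'qvel': [-0.0012053803854682494, -0.0002080349846243956, 0.0011361795097049373, -0.0029142207091801976, 0.0012967649195125208, -0.0005096860861055553], 'joint_efforts': [5.5505715863546357e-05, -60.525856018066406, -34.20539617538452, -0.00020840474007854937, 0.009774642821867019, -2.0841955574724125e-05], 'eef_pos': [245.93260961628803, 574.0160349931223, 198.07239300985634], 'tcp_rot': [-3.1402126905207797, -1.953224804540632e-05, 2.7367779154276373], 'contact_force': [-0.23927376257236224, -0.13359635405896836, -0.5242646257329259], 'wrist_torque': [0.0026535361849333357, -0.004999927020341752, -0.02225690013349664], 'grasp_force': 0.0, 'opening': 0.9969872376044235}
scene [[410.61523875   0.         315.68190306]
 [  0.         410.61523875 201.02382301]
 [  0.           0.           1.        ]] [ 0.85786165  2.70763681 -0.81928539] [ 483.11431123 -227.00911111 1208.68797971]
top [[408.38866623   0.         316.76474812]
 [  0.         408.38866623 197.57265699]
 [  0.           0.           1.        ]] [ 2.12018519 -2.12468315  0.20518075] [  19.27561894  605.10847713 1098.78126688]
```

View pics/top0.png

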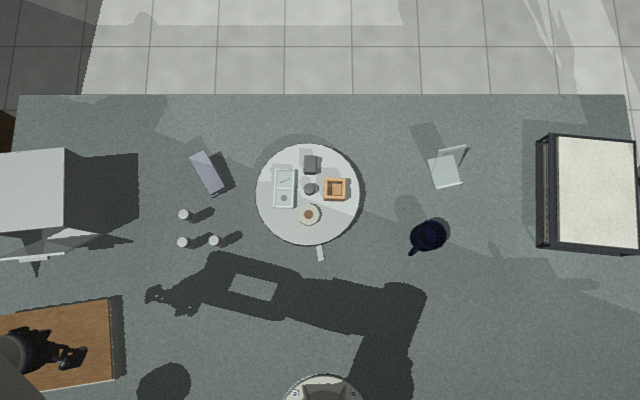

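View pics/scene0.png

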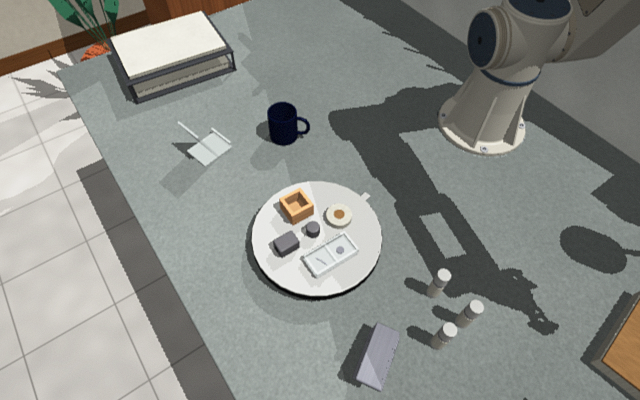

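Top view: carousel centred near (308,194), pot at (336,189), pointer tip at (321,260). Three sticks stand at (184,214), (182,241) and (214,240). The last is farthest to the robot's right, so it's the one meant. Mug at (428,236).

```bash
cat > h.py <<'E'
import numpy as np, cv2
def bp(f,uv,z):
    K=f["camera_matrix"];R=cv2.Rodrigues(np.array(f["rvec"],float))[0];t=np.array(f["tvec"],float).ravel()
    c=-R.T@t; d=R.T@np.linalg.inv(K)@np.array([uv[0],uv[1],1.]); return (c+d*(z-c[2])/d[2])[:2]
def pj(f,p):
    return cv2.projectPoints(np.array(p,float).reshape(-1,1,3),np.array(f["rvec"]),np.array(f["tvec"]),f["camera_matrix"],None)[0].reshape(-1,2)
def warp(f,z,x0,x1,y0,y1,s):
    # metric view, row down = -x, col right = -y
    src=np.array([[x1,y1],[x1,y0],[x0,y0],[x0,y1]],float)
    p=pj(f,np.c_[src,[z]*4]).astype(np.float32)
    w,h=int((y1-y0)*s),int((x1-x0)*s)
    M=cv2.getPerspectiveTransform(p,np.float32([[0,0],[w,0],[w,h],[0,h]]))
    return cv2.warpPerspective(f["pixels"],M,(w,h),flags=cv2.INTER_CUBIC)
E
python3 - <<'E'
from rig import *
from h import *
f=grab_frame("top");g=grab_frame("scene")
for n,p,z in[("pot",(336,189),92),("hub",(310,188),60),("discC",(308.5,194),50),("tip",(321,259),6),("stickTops",(213,239),100),("s2",(181,241),100),("s3",(183,213),100),("tape",(309,214),68),("sharp",(312,163),84),("tray",(284,187),72),("mug",(430,235),92)]: print(n,bp(f,p,z).round(1))
for n,p,z in[("pot",(296,201),92),("hub",(313,228),60),("tip",(366,195),6),("a",(444,275),100),("b",(475,306),100),("c",(448,329),100)]: print(n,bp(g,p,z).round(1))
w=warp(f,50,350,800,-180,370,1.2*1.2) 
cv2.imwrite("pics/w1.png",w[:600,:800]);print(w.shape)
E
```

```text
pot [622.5 -35. ]
hub [632.4  37.1]
discC [617.1  41.6]
tip [435.1   6.1]
stickTops [484.8 295.7]
s2 [479.6 380.9]
s3 [555.2 380.1]
tape [556.6  39.8]
sharp [699.1  31.2]
tray [632.8 110. ]
mug [ 495.  -287.5]
pot [627.3 -29.9]
hub [625.6  35.6]
tip [439.6   8.3]
a [484.7 296.9]
b [481.9 377.9]
c [557.1 379.3]
(648, 792, 3)
```

View pics/w1.png

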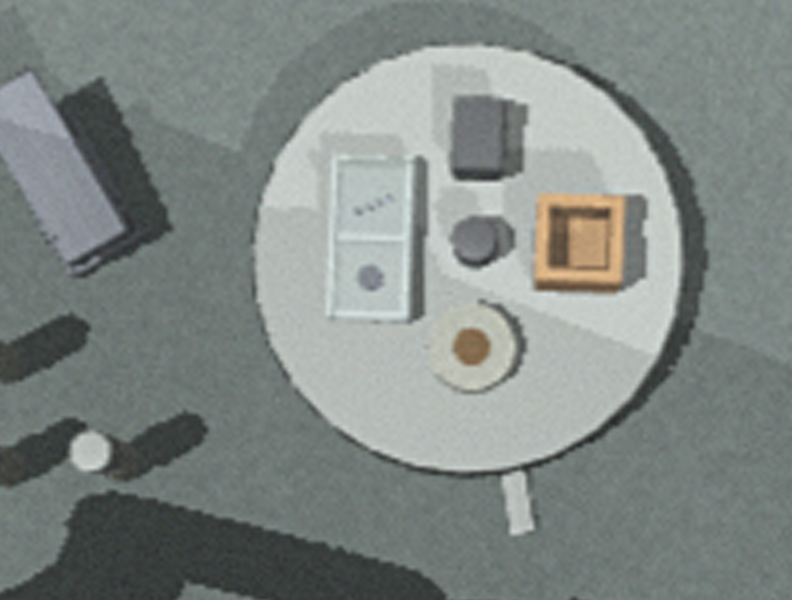

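```bash
cat >> h.py <<'E'
def tool(s,dxyz):
    from scipy.spatial.transform import Rotation as Ro
    return Ro.from_euler('xyz',s["tcp_rot"]).as_matrix().T@np.array(dxyz,float)/10
def go(x,y,z,yaw=None):
    from rig import sense
    s=sense();d=np.array([x,y,z])-s["eef_pos"]
    print("pos",np.round(s["eef_pos"],1),"rot",np.round(s["tcp_rot"],3),"shift cm",tool(s,d).round(2),end=" ")
    if yaw is not None:
        e=s["tcp_rot"][2]-yaw; print("spin",round((e+np.pi)%(2*np.pi)-np.pi,3),end=" ")
    print("clk",round(s["clock"],2),"F",np.round(s["contact_force"],1),"q",np.round(s["qpos"],2))
E
python3 - <<'E'
from h import *;from rig import *
print(grab_frame("wrist")["T_tool_cam"].round(2))
a=np.radians(-138);c=np.array([621,44.])
p=c+190*np.array([np.cos(a),np.sin(a)]);print(p)
go(p[0],p[1],198,np.radians(222))
E
```

```text
[[  -0.     -0.96   -0.29   74.6 ]
 [   1.     -0.     -0.     -1.53]
 [   0.     -0.29    0.96 -175.34]
 [   0.      0.      0.      1.  ]]
[479.80248316 -83.13481521]
pos [246.1 574.3 198.5] rot [-3.141  0.     2.737] shift cm [-47.37 -51.23   0.08] spin -1.138 clk 0.25 F [-0.3 -1.   0.4] q [ 1.16  0.35  1.63 -0.    1.16 -0.  ]
```

```bash
R='{"x":-2.37,"y":-2.56,"grip":1}'; python3 -m jog '[{"x":-2.37,"y":-2.56,"grip":1},{"x":-2.37,"y":-2.56,"grip":1},{"x":-2.37,"y":-2.56,"grip":1},{"x":-2.37,"y":-2.56,"grip":1},{"x":-2.37,"y":-2.56,"grip":1},{"x":-2.37,"y":-2.56,"grip":1},{"x":-2.37,"y":-2.56,"grip":1},{"x":-2.37,"y":-2.56,"grip":1},{"x":-2.37,"y":-2.56,"grip":1},{"x":-2.37,"y":-2.56,"grip":1},{"x":-2.37,"y":-2.56,"grip":1},{"x":-2.37,"y":-2.56,"grip":1},{"x":-2.37,"y":-2.56,"grip":1},{"x":-2.37,"y":-2.56,"grip":1},{"x":-2.37,"y":-2.56,"grip":1},{"x":-2.37,"y":-2.56,"grip":1},{"x":-2.37,"y":-2.56,"grip":1},{"x":-2.37,"y":-2.56,"grip":1},{"x":-2.37,"y":-2.56,"grip":1},{"x":-2.37,"y":-2.56,"grip":1}]' 60
python3 -m jog '[{"spin":-0.114,"grip":1},{"spin":-0.114,"grip":1},{"spin":-0.114,"grip":1},{"spin":-0.114,"grip":1},{"spin":-0.114,"grip":1},{"spin":-0.114,"grip":1},{"spin":-0.114,"grip":1},{"spin":-0.114,"grip":1},{"spin":-0.114,"grip":1},{"spin":-0.114,"grip":1},{"grip":1}]'
python3 -c "
from h import *
go(479.8,-83.1,28,np.radians(222))"
```

```text
pos [246.1 574.3 198.5] rot [-3.141  0.     2.737] shift cm [-47.37 -51.22  17.08] spin -1.138 clk 0.25 F [-0.3 -1.   0.4] q [ 1.16  0.35  1.63 -0.    1.16 -0.  ]schema error: expected keys x, y, z, spin, grip
schema error: expected keys x, y, z, spin, grip
```

```bash
python3 -m jog '[{"x":-2.37,"y":-2.56,"z":0,"spin":0,"grip":1},{"x":-2.37,"y":-2.56,"z":0,"spin":0,"grip":1},{"x":-2.37,"y":-2.56,"z":0,"spin":0,"grip":1},{"x":-2.37,"y":-2.56,"z":0,"spin":0,"grip":1},{"x":-2.37,"y":-2.56,"z":0,"spin":0,"grip":1},{"x":-2.37,"y":-2.56,"z":0,"spin":0,"grip":1},{"x":-2.37,"y":-2.56,"z":0,"spin":0,"grip":1},{"x":-2.37,"y":-2.56,"z":0,"spin":0,"grip":1},{"x":-2.37,"y":-2.56,"z":0,"spin":0,"grip":1},{"x":-2.37,"y":-2.56,"z":0,"spin":0,"grip":1},{"x":-2.37,"y":-2.56,"z":0,"spin":0,"grip":1},{"x":-2.37,"y":-2.56,"z":0,"spin":0,"grip":1},{"x":-2.37,"y":-2.56,"z":0,"spin":0,"grip":1},{"x":-2.37,"y":-2.56,"z":0,"spin":0,"grip":1},{"x":-2.37,"y":-2.56,"z":0,"spin":0,"grip":1},{"x":-2.37,"y":-2.56,"z":0,"spin":0,"grip":1},{"x":-2.37,"y":-2.56,"z":0,"spin":0,"grip":1},{"x":-2.37,"y":-2.56,"z":0,"spin":0,"grip":1},{"x":-2.37,"y":-2.56,"z":0,"spin":0,"grip":1},{"x":-2.37,"y":-2.56,"z":0,"spin":0,"grip":1}]' 60
python3 -m jog '[{"x":0,"y":0,"z":0,"spin":-0.114,"grip":1},{"x":0,"y":0,"z":0,"spin":-0.114,"grip":1},{"x":0,"y":0,"z":0,"spin":-0.114,"grip":1},{"x":0,"y":0,"z":0,"spin":-0.114,"grip":1},{"x":0,"y":0,"z":0,"spin":-0.114,"grip":1},{"x":0,"y":0,"z":0,"spin":-0.114,"grip":1},{"x":0,"y":0,"z":0,"spin":-0.114,"grip":1},{"x":0,"y":0,"z":0,"spin":-0.114,"grip":1},{"x":0,"y":0,"z":0,"spin":-0.114,"grip":1},{"x":0,"y":0,"z":0,"spin":-0.114,"grip":1},{"x":0,"y":0,"z":0,"spin":0,"grip":1}]'
python3 -c "
from h import *
go(479.8,-83.1,28,np.radians(222))"
```

```text
clock: 1.92
eef_pos: [480.5, -84.7, 198.9]
tcp_rot: [3.141, 0.0, 2.737]
contact_force: [1.2, 0.2, 0.2]
opening: -0.001
grasp_force: 0.0
clock: 2.83
eef_pos: [480.1, -82.8, 198.8]
tcp_rot: [3.142, -0.0, -2.401]
contact_force: [-0.4, 0.2, 0.2]
opening: -0.0
grasp_force: 0.0
pos [480.1 -82.8 198.8] rot [ 3.142 -0.    -2.401] shift cm [ 0.04 -0.   17.08] spin 0.007 clk 2.83 F [-0.4  0.2  0.2] q [-0.17  0.14  1.92 -0.    1.08 -2.48]
```

```bash
python3 -m jog '[{"x":0,"y":0,"z":2.2,"spin":0,"grip":1},{"x":0,"y":0,"z":2.2,"spin":0,"grip":1},{"x":0,"y":0,"z":2.2,"spin":0,"grip":1},{"x":0,"y":0,"z":2.2,"spin":0,"grip":1},{"x":0,"y":0,"z":2.2,"spin":0,"grip":1},{"x":0,"y":0,"z":2.2,"spin":0,"grip":1},{"x":0,"y":0,"z":2.2,"spin":0,"grip":1},{"x":0,"y":0,"z":1.6,"spin":0,"grip":1},{"x":-0.7,"y":0,"z":0,"spin":0,"grip":1},{"x":-0.7,"y":0,"z":0,"spin":0,"grip":1},{"x":-0.5,"y":0,"z":0,"spin":0,"grip":1},{"x":0,"y":0,"z":0,"spin":0,"grip":1}]'
python3 -m jog '[{"x":-0.1,"y":0,"z":0,"spin":0,"grip":1},{"x":-0.1,"y":0,"z":0,"spin":0,"grip":1},{"x":-0.1,"y":0,"z":0,"spin":0,"grip":1}]'
```

```text
clock: 3.83
eef_pos: [496.6, -69.5, 30.1]
tcp_rot: [-3.139, 0.002, -2.407]
contact_force: [1.8, 0.6, 0.5]
opening: 0.002
grasp_force: 0.0
clock: 4.08
eef_pos: [496.8, -68.0, 29.4]
tcp_rot: [-3.141, 0.001, -2.407]
contact_force: [0.0, 0.1, 0.3]
opening: -0.004
grasp_force: 0.0
```

```bash
python3 - <<'E'
from rig import *
from h import *
f=grab_frame("top");cv2.imwrite("pics/w2.png",warp(f,50,400,780,-160,220,1.5))
E
```

```text
(no output)
```

View pics/w2.png

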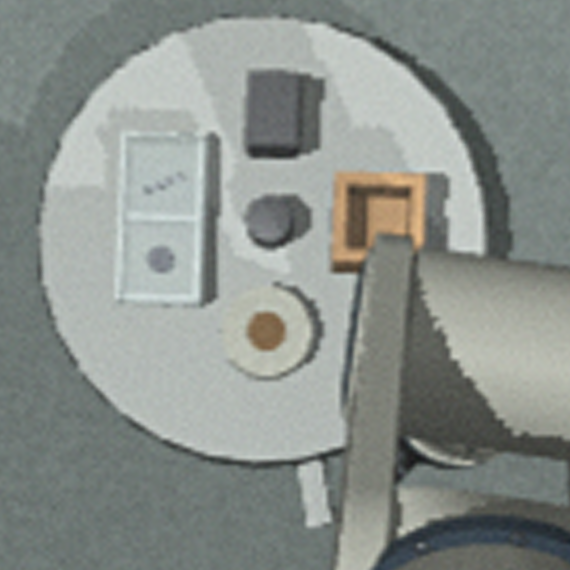

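The picture shows the finger at the lower-right rim, hidden under the arm, between pot and tape. Nothing is touching yet, so I'll creep in.

```bash
python3 -m jog '[{"x":-0.1,"y":0,"z":0,"spin":0,"grip":1},{"x":-0.1,"y":0,"z":0,"spin":0,"grip":1},{"x":-0.05,"y":0,"z":0,"spin":0,"grip":1}]' | grep -E 'eef|contact'
python3 -m jog '[{"x":-0.05,"y":0,"z":0,"spin":0,"grip":1},{"x":-0.05,"y":0,"z":0,"spin":0,"grip":1}]'| grep -E 'eef|contact'

```

```text
eef_pos: [498.4, -66.4, 28.8]
contact_force: [0.6, 0.4, 0.1]
eef_pos: [499.1, -65.7, 28.8]
contact_force: [0.5, 0.1, 0.1]
```

```bash
python3 -m jog '[{"x":-0.05,"y":0,"z":0,"spin":0,"grip":1},{"x":-0.05,"y":0,"z":0,"spin":0,"grip":1}]'| grep -E 'eef|contact'

```

```text
eef_pos: [499.8, -65.0, 28.7]
contact_force: [0.0, -0.8, -0.9]
```

```bash
for i in 1; do python3 -m jog '[{"x":-0.05,"y":0,"z":0,"spin":0,"grip":1},{"x":-0.05,"y":0,"z":0,"spin":0,"grip":1}]'| grep -E 'eef|contact'; done

```

```text
eef_pos: [500.6, -64.3, 28.8]
contact_force: [-0.4, -0.7, 0.1]
```

```bash
python3 -m jog '[{"x":-0.05,"y":0,"z":0,"spin":0,"grip":1},{"x":-0.05,"y":0,"z":0,"spin":0,"grip":1}]'| grep -E 'eef|contact'

```

```text
eef_pos: [501.4, -63.6, 28.8]
contact_force: [0.2, -0.3, 0.3]
```

```bash
python3 -m jog '[{"x":-0.05,"y":0,"z":0,"spin":0,"grip":1},{"x":-0.05,"y":0,"z":0,"spin":0,"grip":1}]'| grep -E 'eef|contact'

```

```text
eef_pos: [502.1, -63.0, 28.8]
contact_force: [0.5, -0.2, 0.0]
```

```bash
python3 -m jog '[{"x":-0.05,"y":0,"z":0,"spin":0,"grip":1},{"x":-0.02,"y":0,"z":0,"spin":0,"grip":1}]'| grep -E 'eef|contact'

```

```text
eef_pos: [502.7, -62.5, 28.8]
contact_force: [0.3, 0.2, 0.6]
```

```bash
python3 -m jog '[{"x":-0.05,"y":0,"z":0,"spin":0,"grip":1},{"x":-0.03,"y":0,"z":0,"spin":0,"grip":1}]'| grep -E 'eef|contact'

```

```text
eef_pos: [503.2, -62.0, 28.8]
contact_force: [0.2, 0.9, -0.6]
```

```bash
python3 -m jog '[{"x":-0.05,"y":0,"z":0,"spin":0,"grip":1},{"x":-0.03,"y":0,"z":0,"spin":0,"grip":1}]'| grep -E 'eef|contact'

```

```text
eef_pos: [503.8, -61.5, 28.8]
contact_force: [-0.1, 0.4, -0.0]
```

```bash
python3 -m jog '[{"x":-0.05,"y":0,"z":0,"spin":0,"grip":1},{"x":-0.02,"y":0,"z":0,"spin":0,"grip":1}]'| grep -E 'eef|contact'

```

```text
eef_pos: [504.4, -61.0, 28.8]
contact_force: [0.2, -0.0, 0.5]
```

```bash
python3 -m jog '[{"x":-0.05,"y":0,"z":0,"spin":0,"grip":1},{"x":-0.03,"y":0,"z":0,"spin":0,"grip":1}]'| grep -E 'eef|contact'

```

```text
eef_pos: [504.9, -60.4, 28.8]
contact_force: [0.0, 0.7, -0.1]
```

```bash
python3 -m jog '[{"x":-0.05,"y":0,"z":0,"spin":0,"grip":1},{"x":-0.02,"y":0,"z":0,"spin":0,"grip":1}]'| grep -E 'eef|contact'

```

```text
eef_pos: [505.5, -60.0, 28.8]
contact_force: [0.1, 0.5, 0.0]
```

```bash
python3 -m jog '[{"x":-0.05,"y":0,"z":0,"spin":0,"grip":1},{"x":-0.03,"y":0,"z":0,"spin":0,"grip":1}]'| grep -E 'eef|contact'

```

```text
eef_pos: [506.1, -59.4, 28.8]
contact_force: [0.5, 0.9, -0.3]
```

```bash
python3 -m jog '[{"x":-0.05,"y":0,"z":0,"spin":0,"grip":1},{"x":-0.02,"y":0,"z":0,"spin":0,"grip":1}]'| grep -E 'eef|contact'

```

```text
eef_pos: [506.6, -59.0, 28.8]
contact_force: [0.3, 0.7, 0.6]
```

```bash
python3 -m jog '[{"x":-0.05,"y":0,"z":0,"spin":0,"grip":1},{"x":0,"y":0,"z":0,"spin":0,"grip":1}]'| grep -E 'eef|contact'

```

```text
eef_pos: [507.0, -58.6, 28.8]
contact_force: [0.7, -0.1, 0.4]
```

```bash
python3 - <<'E'
from rig import *
from h import *
f=grab_frame("scene");g=grab_frame("wrist")
a=cv2.resize(f["pixels"][150:310,240:400],(560,560),interpolation=cv2.INTER_CUBIC)
cv2.imwrite("pics/a.png",a)
cv2.imwrite("pics/wr.png",g["pixels"])
E
```

```text
(no output)
```

View pics/wr.png

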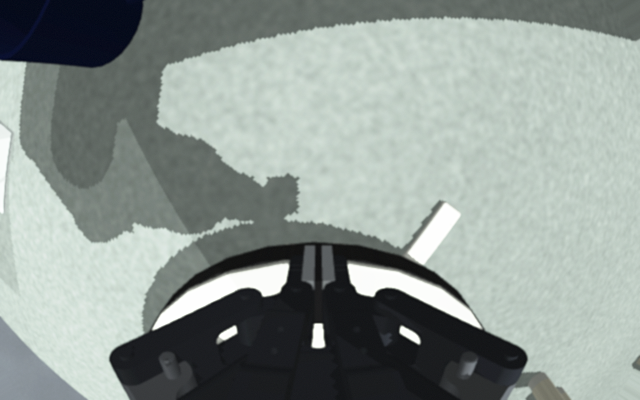

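Wrist view: fingertips at (318,250) stand right at the near rim edge, clear of the pot. Contact is close.

```bash
python3 -m jog '[{"x":-0.05,"y":0,"z":0,"spin":0,"grip":1},{"x":0,"y":0,"z":0,"spin":0,"grip":1}]'| grep -E 'clock|eef|contact'

```

```text
clock: 6.98
eef_pos: [507.3, -58.3, 28.8]
contact_force: [-0.1, 0.7, -0.9]
```

```bash
python3 -m jog '[{"x":-0.05,"y":0,"z":0,"spin":0,"grip":1},{"x":0,"y":0,"z":0,"spin":0,"grip":1}]'| grep -E 'eef|contact'

```

```text
eef_pos: [507.7, -58.0, 28.8]
contact_force: [-0.9, -0.4, -0.3]
```

```bash
python3 -m jog '[{"x":-0.05,"y":0,"z":0,"spin":0,"grip":1},{"x":0,"y":0,"z":0,"spin":0,"grip":1}]'| grep -E 'eef|contact'

```

```text
eef_pos: [508.1, -57.6, 28.8]
contact_force: [-0.7, 0.2, 0.4]
```

```bash
python3 -m jog '[{"x":-0.05,"y":0,"z":0,"spin":0,"grip":1},{"x":0,"y":0,"z":0,"spin":0,"grip":1}]'| grep -E 'eef|contact'

```

```text
eef_pos: [508.5, -57.3, 28.8]
contact_force: [0.2, 0.1, 0.7]
```

```bash
python3 -m jog '[{"x":-0.05,"y":0,"z":0,"spin":0,"grip":1},{"x":0,"y":0,"z":0,"spin":0,"grip":1}]'| grep -E 'eef|contact'

```

```text
eef_pos: [508.8, -56.9, 28.8]
contact_force: [0.2, 0.2, 0.9]
```

View pics/a.png

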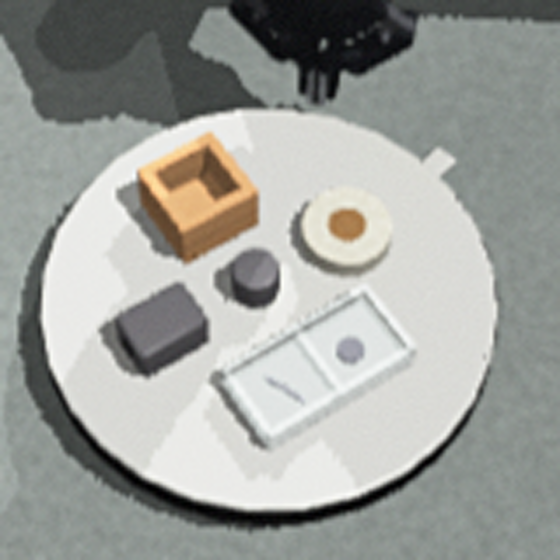

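The tip at (318,100) stands about 2–3 mm outside the rim edge at (315,108). I've moved 2.5 mm since that frame, so I'll continue gently.

```bash
python3 -m jog '[{"x":-0.04,"y":0,"z":0,"spin":0,"grip":1},{"x":0,"y":0,"z":0,"spin":0,"grip":1}]'| grep -E 'eef|contact'

```

```text
eef_pos: [509.2, -56.7, 28.8]
contact_force: [-0.2, -0.6, 0.9]
```

```bash
python3 -m jog '[{"x":-0.04,"y":0,"z":0,"spin":0,"grip":1},{"x":0,"y":0,"z":0,"spin":0,"grip":1}]'| grep -E 'eef|contact'

```

```text
eef_pos: [509.4, -56.4, 28.8]
contact_force: [-0.1, -0.4, -0.2]
```

```bash
python3 -m jog '[{"x":-0.04,"y":0,"z":0,"spin":0,"grip":1},{"x":0,"y":0,"z":0,"spin":0,"grip":1}]'| grep -E 'eef|contact'

```

```text
eef_pos: [509.7, -56.2, 28.8]
contact_force: [-0.2, 0.1, -0.2]
```

```bash
python3 -m jog '[{"x":-0.05,"y":0,"z":0,"spin":0,"grip":1},{"x":0,"y":0,"z":0,"spin":0,"grip":1}]'| grep -E 'eef|contact'

```

```text
eef_pos: [510.1, -55.8, 28.8]
contact_force: [-1.2, -0.5, 0.4]
```

```bash
python3 -m jog '[{"x":-0.05,"y":0,"z":0,"spin":0,"grip":1},{"x":0,"y":0,"z":0,"spin":0,"grip":1}]'| grep -E 'eef|contact'

```

```text
eef_pos: [510.4, -55.5, 28.8]
contact_force: [-0.4, 0.7, -0.5]
```

```bash
python3 -m jog '[{"x":-0.05,"y":0,"z":0,"spin":0,"grip":1},{"x":0,"y":0,"z":0,"spin":0,"grip":1}]'| grep -E 'eef|contact'

```

```text
eef_pos: [510.8, -55.1, 28.8]
contact_force: [0.9, 0.1, -0.8]
```

```bash
python3 -m jog '[{"x":-0.05,"y":0,"z":0,"spin":0,"grip":1},{"x":0,"y":0,"z":0,"spin":0,"grip":1}]'| grep -E 'eef|contact'

```

```text
eef_pos: [511.2, -54.8, 28.8]
contact_force: [-0.3, -0.1, 0.3]
```

```bash
python3 - <<'E'
from rig import *
from h import *
from scipy.optimize import least_squares as L
f=grab_frame("top");g=grab_frame("scene")
t=np.linspace(0,2*np.pi,361)
def circ(F,c,r=150):
    return pj(F,np.c_[c[0]+r*np.cos(t),c[1]+r*np.sin(t),0*t+50])
def ext(F,c,r):
    q=circ(F,c,r);return np.r_[q.min(0),q.max(0)]
# top image edges by thresholding
for n,F,roi in(("top",f,(240,135,385,255)),("scene",g,(235,170,395,310))):
    x0,y0,x1,y1=roi
    hsv=cv2.cvtColor(F["pixels"],cv2.COLOR_BGR2HSV);m=((hsv[...,2]>170)&(hsv[...,1]<22)).astype(np.uint8);k=np.zeros_like(m);k[y0:y1,x0:x1]=m[y0:y1,x0:x1]
    cs=max(cv2.findContours(k,cv2.RETR_EXTERNAL,cv2.CHAIN_APPROX_NONE)[0],key=cv2.contourArea);h=cv2.convexHull(cs).reshape(-1,2).astype(float)
    P=np.array([bp(F,u,50) for u in h])
    s=L(lambda v:np.hypot(P[:,0]-v[0],P[:,1]-v[1])-v[2],[621,44,150],loss="soft_l1",f_scale=1.);print(n,s.x.round(1),len(h),np.abs(s.fun).max().round(1))
E
```

```text
top [621.3  45.9 147.4] 36 2.3
scene [622.5  45.8 149.3] 39 17.2
```

```bash
python3 -m jog '[{"x":-0.05,"y":0,"z":0,"spin":0,"grip":1},{"x":0,"y":0,"z":0,"spin":0,"grip":1}]'| grep -E 'eef|contact'

```

```text
eef_pos: [511.6, -54.5, 28.8]
contact_force: [-0.5, -0.4, -0.7]
```

```bash
python3 -m jog '[{"x":-0.05,"y":0,"z":0,"spin":0,"grip":1},{"x":0,"y":0,"z":0,"spin":0,"grip":1}]'| grep -E 'eef|contact'

```

```text
eef_pos: [512.0, -54.1, 28.8]
contact_force: [-0.0, -0.1, -0.5]
```

```bash
python3 -m jog '[{"x":-0.05,"y":0,"z":0,"spin":0,"grip":1},{"x":0,"y":0,"z":0,"spin":0,"grip":1}]'| grep -E 'eef|contact'

```

```text
eef_pos: [512.3, -53.8, 28.8]
contact_force: [0.7, -0.6, 0.4]
```

```bash
python3 -m jog '[{"x":-0.05,"y":0,"z":0,"spin":0,"grip":1},{"x":0,"y":0,"z":0,"spin":0,"grip":1}]'| grep -E 'eef|contact'; python3 -c "
from h import *;from rig import *
g=grab_frame('scene')
print(pj(g,[sense()['eef_pos']]))
cv2.imwrite('pics/b.png',cv2.resize(g['pixels'][140:240,270:370],(600,600),interpolation=cv2.INTER_CUBIC))"

```

```text
eef_pos: [512.7, -53.5, 28.8]
contact_force: [0.0, 0.2, -0.7]
[[329.17364199 187.03667572]]
```

View pics/b.png

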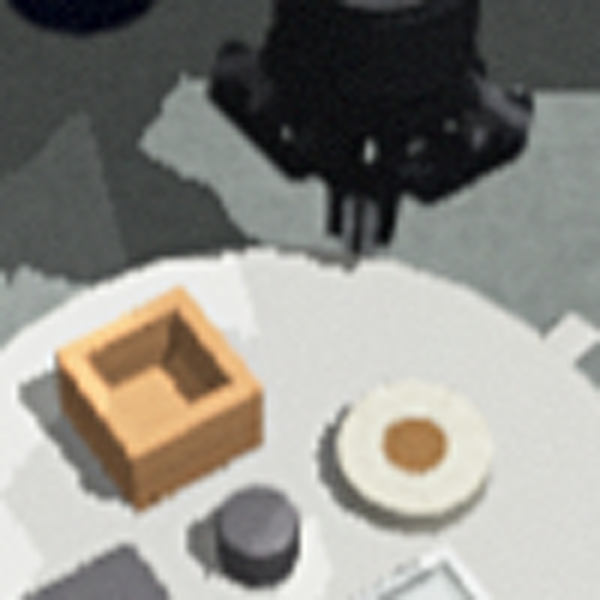

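The hidden TCP projects to about (355,282) in this crop, just under the rim edge at row 260. Still no force, so I'll keep creeping.

```bash
python3 -m jog '[{"x":-0.05,"y":0,"z":0,"spin":0,"grip":1},{"x":0,"y":0,"z":0,"spin":0,"grip":1}]'| grep -E 'eef|contact'

```

```text
eef_pos: [513.0, -53.1, 28.8]
contact_force: [-0.3, -0.3, -0.0]
```

```bash
python3 -m jog '[{"x":-0.05,"y":0,"z":0,"spin":0,"grip":1},{"x":0,"y":0,"z":0,"spin":0,"grip":1}]'| grep -E 'eef|contact'

```

```text
eef_pos: [513.4, -52.8, 28.8]
contact_force: [0.0, 0.7, -0.0]
```

```bash
python3 -m jog '[{"x":-0.05,"y":0,"z":0,"spin":0,"grip":1},{"x":0,"y":0,"z":0,"spin":0,"grip":1}]'| grep -E 'eef|contact'

```

```text
eef_pos: [513.8, -52.4, 28.8]
contact_force: [0.4, -0.3, 0.2]
```

```bash
python3 -m jog '[{"x":-0.05,"y":0,"z":0,"spin":0,"grip":1},{"x":0,"y":0,"z":0,"spin":0,"grip":1}]'| grep -E 'eef|contact'

```

```text
eef_pos: [514.1, -52.1, 28.8]
contact_force: [0.7, -0.4, 0.4]
```

```bash
python3 - <<'E'
from rig import *
from h import *
g=grab_frame("scene")
print("edge",bp(g,(329.2,183.5),50)); p=np.array(sense()["eef_pos"])
for z in(29,40,50,60): print(z,(pj(g,[[p[0],p[1],z]])-[270,140])*6)
cv2.imwrite('pics/c.png',cv2.resize(g['pixels'][160:200,305:355],(750,600),interpolation=cv2.INTER_NEAREST))
E
```

```text
edge [515.91753749 -50.30001063]
29 [[354.11254558 285.69594938]]
40 [[355.07120282 270.33082933]]
50 [[355.95758598 256.1241002 ]]
60 [[356.85849726 241.68451802]]
```

View pics/c.png

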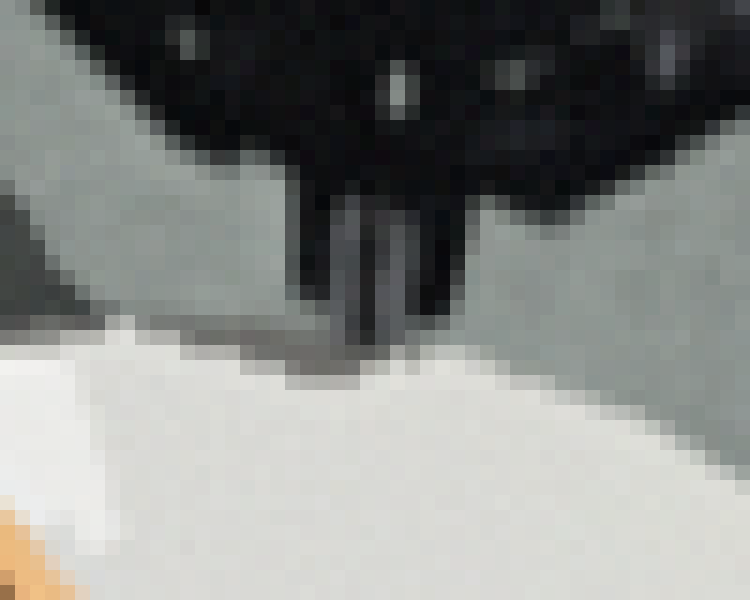

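The fingertip is right at the edge, with its shadow on the rim at crop (340,365). Contact should come any moment.

```bash
python3 -m jog '[{"x":-0.05,"y":0,"z":0,"spin":0,"grip":1},{"x":0,"y":0,"z":0,"spin":0,"grip":1}]'| grep -E 'eef|contact'

```

```text
eef_pos: [514.5, -51.8, 28.8]
contact_force: [-0.2, -0.2, -0.5]
```

```bash
python3 -m jog '[{"x":-0.05,"y":0,"z":0,"spin":0,"grip":1},{"x":0,"y":0,"z":0,"spin":0,"grip":1}]'| grep -E 'eef|contact'

```

```text
eef_pos: [514.9, -51.4, 28.8]
contact_force: [-0.7, 0.4, 0.5]
```

```bash
python3 -m jog '[{"x":-0.05,"y":0,"z":0,"spin":0,"grip":1},{"x":0,"y":0,"z":0,"spin":0,"grip":1}]'| grep -E 'eef|contact'

```

```text
eef_pos: [515.3, -51.1, 28.8]
contact_force: [0.2, -0.0, -0.3]
```

```bash
python3 -m jog '[{"x":-0.05,"y":0,"z":0,"spin":0,"grip":1},{"x":0,"y":0,"z":0,"spin":0,"grip":1}]'| grep -E 'clock|eef|contact'

```

```text
clock: 11.02
eef_pos: [515.7, -50.8, 28.8]
contact_force: [0.7, 1.1, 0.0]
```

```bash
python3 -m jog '[{"x":-0.05,"y":0,"z":0,"spin":0,"grip":1},{"x":0,"y":0,"z":0,"spin":0,"grip":1}]'| grep -E 'eef|contact'

```

```text
eef_pos: [516.0, -50.4, 28.8]
contact_force: [-0.6, 0.4, 0.2]
```

```bash
python3 -m jog '[{"x":-0.05,"y":0,"z":0,"spin":0,"grip":1},{"x":0,"y":0,"z":0,"spin":0,"grip":1}]'| grep -E 'eef|contact'

```

```text
eef_pos: [516.4, -50.1, 28.8]
contact_force: [1.2, 0.4, 0.2]
```

```bash
python3 -m jog '[{"x":-0.05,"y":0,"z":0,"spin":0,"grip":1},{"x":0,"y":0,"z":0,"spin":0,"grip":1}]'| grep -E 'eef|contact'

```

```text
eef_pos: [516.8, -49.8, 28.8]
contact_force: [-0.4, 0.1, -0.3]
```

```bash
python3 -m jog '[{"x":-0.05,"y":0,"z":0,"spin":0,"grip":1},{"x":0,"y":0,"z":0,"spin":0,"grip":1}]'| grep -E 'clock|eef|contact'

```

```text
clock: 11.68
eef_pos: [517.1, -49.4, 28.8]
contact_force: [-0.7, 0.7, 1.1]
```

```bash
python3 - <<'E'
from rig import *
from h import *
g=grab_frame("scene");p=np.array(sense()["eef_pos"])
print(pj(g,[[p[0],p[1],z] for z in(29,50,60)]).round(1).tolist())
print(g["pixels"][172:192,320:340].mean(2).astype(int))
E
```

```text
[[328.7, 188.9], [329.0, 183.9], [329.2, 181.5]]
[[119 132 118  74  27  10  16  16  17  12  18  18  16  17  20  18  19  17
   12  19]
 [152 154 159 133  56  15  12  16  19  15  16  16  18  18  19  11  22  17
   16  13]
 [151 151 159 160  69  14  12  35  48  21  24  20  19  19  17  16  51  76
   50  19]
 [145 150 153 157  67  14  33  64  68  35  55  44  24  21  12  26 112 136
  118  66]
 [146 151 154 160  66  15  37  79  69  32  79  71  35  17  12  32 137 156
  150 123]
 [142 148 155 156  66  13  41  77  65  31  74  90  43  17   8  38 139 151
  146 146]
 [144 147 151 138  58  11  46  79  57  32  80  95  46  19  14  60 141 146
  141 143]
 [150 149 148 119  45   8  52  86  52  33  83 100  46  11  16  91 142 146
  144 141]
 [148 144 142 133  66  29  65  86  51  34  81  97  41   7  24 117 147 148
  148 145]
 [124 122 124 129 101  82  91  94  49  28  84  95  42   9  38 133 145 146
  144 141]
 [109 108 108 109 112 113 106  96  45  38  84  99  66  46  95 142 145 143
  144 143]
 [108 103 107 106 107 107  98  90  48  46  81  96 101  93 175 190 171 155
  142 144]
 [176 128 112 104 104 105 101  94  81  85  89 108 164 136 209 219 206 198
  176 153]
 [221 189 175 125 109 109 109 104 108 169 174 177 211 186 209 217 218 217
  209 193]
 [220 219 221 185 174 177 174 123 115 208 222 219 220 216 216 215 215 218
  214 218]
 [216 219 221 219 221 221 220 184 172 213 220 218 216 218 217 215 217 216
  217 218]
 [217 214 215 218 218 217 221 218 216 218 216 215 216 214 216 216 216 213
  215 217]
 [214 215 216 216 217 216 215 217 216 216 217 215 213 216 215 216 216 216
  218 215]
 [215 213 215 216 216 216 216 215 218 216 218 216 215 215 216 214 214 217
  215 215]
 [216 218 214 216 217 216 216 215 217 214 213 217 215 215 216 214 216 215
  216 215]]
```

```bash
python3 -m jog '[{"x":-0.05,"y":0,"z":0,"spin":0,"grip":1},{"x":0,"y":0,"z":0,"spin":0,"grip":1}]'| grep -E 'eef|contact'

```

```text
eef_pos: [517.5, -49.1, 28.8]
contact_force: [-0.7, -0.1, -0.1]
```

```bash
python3 -m jog '[{"x":-0.05,"y":0,"z":0,"spin":0,"grip":1},{"x":0,"y":0,"z":0,"spin":0,"grip":1}]'| grep -E 'eef|contact'

```

```text
eef_pos: [517.9, -48.8, 28.8]
contact_force: [0.4, 0.6, -0.2]
```

```bash
python3 -m jog '[{"x":-0.05,"y":0,"z":0,"spin":0,"grip":1},{"x":0,"y":0,"z":0,"spin":0,"grip":1}]'| grep -E 'eef|contact'

```

```text
eef_pos: [518.3, -48.4, 28.8]
contact_force: [0.0, 0.3, -0.2]
```

```bash
python3 -m jog '[{"x":-0.05,"y":0,"z":0,"spin":0,"grip":1},{"x":0,"y":0,"z":0,"spin":0,"grip":1}]'| grep -E 'clock|eef|contact'

```

```text
clock: 12.4
eef_pos: [518.6, -48.1, 28.8]
contact_force: [0.8, 0.5, -0.9]
```

```bash
python3 - <<'E'
from rig import *
from h import *
g=grab_frame("wrist");K=g["camera_matrix"];print(K.round(1).tolist())
T=np.linalg.inv(g["T_tool_cam"])
for p in([0,0,0],[-11,0,0],[11,0,0],[0,0,-10],[0,0,-20],[-11,0,-20],[0,0,-40]):
    q=T@np.r_[np.array(p,float),1];r=np.hypot(q[0],q[1]);a=np.arctan2(r,q[2]);print(p,(K[0,2]+K[0,0]*a*q[0]/r).round(1),(K[1,2]+K[1,1]*a*q[1]/r).round(1))
im=g["pixels"].mean(2).astype(int)
print(im[225:300:3,296:342:2])
E
```

```text
[[309.7, 0.0, 317.9], [0.0, 309.7, 204.0], [0.0, 0.0, 1.0]]
[0, 0, 0] 318.6 238.9
[-11, 0, 0] 318.6 254.9
[11, 0, 0] 318.7 222.2
[0, 0, -10] 318.7 245.7
[0, 0, -20] 318.7 253.1
[-11, 0, -20] 318.7 270.3
[0, 0, -40] 318.8 270.7
[[ 15  14  15  15  15  14  15  14  15  16  16  14  15  16  16  14  14  16
   15  14  13  17  14]
 [ 15  14  14  14  15  17  15  15  13  15  15  15  16  15  15  15  13  14
   14  14  14  15  16]
 [ 14  15  14  13  15  16  15  16  17  16  16  15  14  16  14  15  13  16
   15  15  14  14  14]
 [ 55  55  54  55  54  55  59  59  60  59  60  59  59  61  60  61  65  68
   68  68  72  73  72]
 [112 112 112 112 113 113 113 112 113 113 116 118 118 119 118 118 118 118
  117 118 118 124 171]
 [142 143 142 143 142 142 143 143 142 143 142 142 143 143 142 142 141 141
  141 141 141 139 192]
 [140 140 140 140 140 140 140 139 139 138 138 138 138 139 139 138 138 138
  139 139 145 219 245]
 [140 140 140 140 123  90  89  90  90  76  47  46  48  81  91  89  89  93
  130 141 137 151 233]
 [140 140 140 140 115  81  80  81  81  65  20  12  22  70  81  80  80  82
  120 139 138 184 242]

[... 852 characters left out ...]
 80  58  21  18  16]
 [ 18  16  28  71  84  84  83  84  82  53  16  16  17  51  82  83  84  83
   85  69  23  18  19]
 [ 17  17  18  22  29  48  81 108 114  65  23  24  27  73 115 110  88  56
   30  21  18  17  18]
 [ 16  18  19  19  18  17  17  34  89  67  23  24  27  74  89  35  16  18
   19  18  19  17  17]
 [ 22  21  21  20  19  19  18  19  45  51  24  24  27  57  44  18  18  19
   18  21  22  24  21]
 [ 26  22  20  19  18  19  19  18  19  22  25  24  25  21  18  18  17  18
   17  19  23  25  24]
 [ 20  18  18  20  18  17  18  18  18  20  25  25  26  20  17  17  18  16
   18  19  18  17  18]
 [ 24  22  20  19  18  18  18  18  19  21  24  24  26  22  20  19  18  18
   17  20  18  18  18]]
```

Key finding from the wrist pixels: the real fingertip ends at row 246 (the nominal TCP would be at 222–239) with the disc top visible beyond it. So the tip is some 20–30 mm shorter than the TCP and is hovering over the disc. I'll back out, go lower and approach again.

```bash
python3 -m jog '[{"x":1.0,"y":0,"z":0,"spin":0,"grip":1},{"x":1.0,"y":0,"z":0,"spin":0,"grip":1},{"x":1.0,"y":0,"z":0,"spin":0,"grip":1},{"x":0.0,"y":0,"z":0,"spin":0,"grip":1},{"x":0,"y":0,"z":0.6,"spin":0,"grip":1},{"x":0,"y":0,"z":0.6,"spin":0,"grip":1},{"x":0,"y":0,"z":0.6,"spin":0,"grip":1},{"x":-0.3,"y":0,"z":0,"spin":0,"grip":1},{"x":-0.2,"y":0,"z":0,"spin":0,"grip":1},{"x":0,"y":0,"z":0,"spin":0,"grip":1}]'| grep -E 'clock|eef|contact'
python3 - <<'E'
from rig import *
im=grab_frame("wrist")["pixels"].mean(2).astype(int)
print(im[219:270:3,296:342:3])
E
```

```text
clock: 13.28
eef_pos: [500.6, -64.5, 10.6]
contact_force: [0.2, -0.7, 0.2]
[[105 105 105 106 107 169 203 203 202 201 201 201 205 206 202 207]
 [105 105 104 105 104 163 206 207 205 202 202 205 210 209 206 207]
 [105 105 105 164 139 208 211 211 206 205 207 208 211 211 209 210]
 [116 194 176 202 204 208 212 210 205 207 210 210 208 207 207 208]
 [123 189 202 202 205 207 211 208 202 207 211 209 209 207 204 207]
 [198 201 204 208 209 210 211 208 204 207 212 209 207 208 207 210]
 [207 204 204 205 206 208 208 208 207 210 214 212 208 208 208 210]
 [208 207 205 204 202 204 206 210 212 215 216 213 208 208 207 206]
 [146 194 168 174 175 138 201 212 217 215 214 207 202 200 202 202]
 [106 107 105 100  98  97  92  56  61  99 117 117 172 201 203 206]
 [109 107 107 100  99  99  80  19  30  97  99  98 102 143 184 167]
 [111 109 108  99  98  99  81  18  30  98  99  98 104 107 107 104]
 [ 73  72  71  99  99  99  79  19  26  99  98  99  91  71  70  70]
 [ 22  22  35  99  98 100  76  19  25  99  99  99  82  22  23  22]
 [ 23  22  41  98  99  99  77  18  25  98  98  99  85  23  23  24]
 [ 28  26  55  99  99  99  78  18  23  99  99  98  90  27  27  26]
 [ 23  22  60  99  99  98  70  18  22  94  98  98  97  28  23  24]]
```

```bash
python3 -m jog '[{"x":-0.06,"y":0,"z":0,"spin":0,"grip":1},{"x":0,"y":0,"z":0,"spin":0,"grip":1}]'| grep -E 'eef|contact'

```

```text
eef_pos: [500.7, -64.4, 10.9]
contact_force: [0.1, -0.2, 0.6]
```

```bash
python3 -m jog '[{"x":-0.06,"y":0,"z":0,"spin":0,"grip":1},{"x":0,"y":0,"z":0,"spin":0,"grip":1}]'| grep -E 'eef|contact'

```

```text
eef_pos: [501.0, -64.1, 10.9]
contact_force: [-0.3, -0.2, -0.2]
```

```bash
python3 -m jog '[{"x":-0.06,"y":0,"z":0,"spin":0,"grip":1},{"x":0,"y":0,"z":0,"spin":0,"grip":1}]'| grep -E 'eef|contact'

```

```text
eef_pos: [501.4, -63.7, 10.9]
contact_force: [0.6, 0.7, -0.5]
```

```bash
python3 -m jog '[{"x":-0.06,"y":0,"z":0,"spin":0,"grip":1},{"x":0,"y":0,"z":0,"spin":0,"grip":1}]'| grep -E 'eef|contact'

```

```text
eef_pos: [501.9, -63.3, 10.8]
contact_force: [0.2, 0.5, 0.0]
```

```bash
python3 -m jog '[{"x":-0.06,"y":0,"z":0,"spin":0,"grip":1},{"x":0,"y":0,"z":0,"spin":0,"grip":1}]'| grep -E 'eef|contact'

```

```text
eef_pos: [502.3, -62.9, 10.8]
contact_force: [0.1, -1.0, 0.1]
```

```bash
python3 -m jog '[{"x":-0.06,"y":0,"z":0,"spin":0,"grip":1},{"x":0,"y":0,"z":0,"spin":0,"grip":1}]'| grep -E 'eef|contact'

```

```text
eef_pos: [502.7, -62.4, 10.8]
contact_force: [0.4, 0.4, 0.2]
```

```bash
python3 -m jog '[{"x":-0.06,"y":0,"z":0,"spin":0,"grip":1},{"x":0,"y":0,"z":0,"spin":0,"grip":1}]'| grep -E 'eef|contact'

```

```text
eef_pos: [503.2, -62.0, 10.8]
contact_force: [-0.1, -0.1, -0.4]
```

```bash
python3 -m jog '[{"x":-0.06,"y":0,"z":0,"spin":0,"grip":1},{"x":0,"y":0,"z":0,"spin":0,"grip":1}]'| grep -E 'eef|contact'

```

```text
eef_pos: [503.2, -61.9, 10.8]
contact_force: [-1.1, -4.4, 0.6]
```

Contact felt (about 4 N). Pressing in a little more.

```bash
python3 -m jog '[{"x":-0.03,"y":0,"z":0,"spin":0,"grip":1},{"x":0,"y":0,"z":0,"spin":0,"grip":1}]'| grep -E 'eef|contact'

```

```text
eef_pos: [503.2, -61.9, 10.7]
contact_force: [-2.4, -5.1, 2.6]
```

```bash
python3 -m jog '[{"x":-0.02,"y":0,"z":0,"spin":0,"grip":1},{"x":0,"y":0,"z":0,"spin":0,"grip":1}]'| grep -E 'eef|contact'

```

```text
eef_pos: [503.3, -61.9, 10.7]
contact_force: [-2.9, -5.9, 3.0]
```

```bash
cat > ft.py <<'E'
from rig import *
from h import *
s=sense();F=tool(s,s["contact_force"])*10;p=np.array(s["eef_pos"]);d=p[:2]-[629,37.5]
print("t",round(s["clock"],2),"N,T,z",F.round(1),"|F|",np.linalg.norm(F).round(1),"pos",p.round(1),"r",np.hypot(*d).round(1),"ang",np.degrees(np.arctan2(d[1],d[0])).round(1),"yaw",np.degrees(s["tcp_rot"][2]).round(1))
E
python3 -m jog '[{"x":-0.05,"y":0,"z":0,"spin":0,"grip":1},{"x":-0.03,"y":0.05,"z":0,"spin":0,"grip":1},{"x":0,"y":0.05,"z":0,"spin":0,"grip":1}]'>/dev/null; python3 ft.py
```

```text
t 15.25 N,T,z [11.7 -7.4 -2.8] |F| 14.1 pos [503.1 -61.5  10.8] r 160.2 ang -141.8 yaw -137.8
```

```bash
python3 -m jog '[{"x":-0.015,"y":0.2,"z":0,"spin":0.0125,"grip":1},{"x":-0.015,"y":0.24,"z":0,"spin":0.015,"grip":1},{"x":-0.015,"y":0.24,"z":0,"spin":0.015,"grip":1},{"x":-0.015,"y":0.24,"z":0,"spin":0.015,"grip":1}]'>/dev/null; python3 ft.py
```

```text
t 15.58 N,T,z [10.6 -7.5 -2.4] |F| 13.2 pos [497.5 -54.1  10.7] r 160.3 ang -145.1 yaw -141.2
```

```bash
python3 -m jog '[{"x":-0.035,"y":0.24,"z":0,"spin":0.015,"grip":1},{"x":-0.025,"y":0.24,"z":0,"spin":0.015,"grip":1},{"x":-0.02,"y":0.24,"z":0,"spin":0.015,"grip":1},{"x":-0.02,"y":0.24,"z":0,"spin":0.015,"grip":1},{"x":-0.02,"y":0.24,"z":0,"spin":0.015,"grip":1},{"x":-0.02,"y":0.24,"z":0,"spin":0.015,"grip":1}]'>/dev/null; python3 ft.py
```

```text
t 16.08 N,T,z [11.7 -7.1 -4.2] |F| 14.3 pos [489.5 -41.6  10.7] r 160.4 ang -150.4 yaw -146.3
```

Steady and sticking. Longer sweep.

```bash
python3 -m jog '[{"x":-0.02,"y":0.24,"z":0,"spin":0.015,"grip":1},{"x":-0.02,"y":0.24,"z":0,"spin":0.015,"grip":1},{"x":-0.02,"y":0.24,"z":0,"spin":0.015,"grip":1},{"x":-0.02,"y":0.24,"z":0,"spin":0.015,"grip":1},{"x":-0.02,"y":0.24,"z":0,"spin":0.015,"grip":1},{"x":-0.02,"y":0.24,"z":0,"spin":0.015,"grip":1},{"x":-0.02,"y":0.24,"z":0,"spin":0.015,"grip":1},{"x":-0.02,"y":0.24,"z":0,"spin":0.015,"grip":1}]'>/dev/null; python3 ft.py
```

```text
t 16.75 N,T,z [10.7 -7.7 -5.9] |F| 14.4 pos [480.6 -24.1  10.7] r 160.6 ang -157.4 yaw -153.2
```

```bash
python3 -m jog '[{"x":-0.03,"y":0.24,"z":0,"spin":0.015,"grip":1},{"x":-0.025,"y":0.24,"z":0,"spin":0.015,"grip":1},{"x":-0.025,"y":0.24,"z":0,"spin":0.015,"grip":1},{"x":-0.025,"y":0.24,"z":0,"spin":0.015,"grip":1},{"x":-0.025,"y":0.24,"z":0,"spin":0.015,"grip":1},{"x":-0.025,"y":0.24,"z":0,"spin":0.015,"grip":1},{"x":-0.025,"y":0.24,"z":0,"spin":0.015,"grip":1},{"x":-0.025,"y":0.24,"z":0,"spin":0.015,"grip":1}]'>/dev/null; python3 ft.py
```

```text
t 17.42 N,T,z [11.2 -6.8 -5.3] |F| 14.1 pos [474.   -5.6  10.5] r 160.9 ang -164.5 yaw -160.1
```

```bash
python3 -m jog '[{"x":-0.025,"y":0.24,"z":0,"spin":0.015,"grip":1},{"x":-0.025,"y":0.24,"z":0,"spin":0.015,"grip":1},{"x":-0.025,"y":0.24,"z":0,"spin":0.015,"grip":1},{"x":-0.025,"y":0.24,"z":0,"spin":0.015,"grip":1},{"x":-0.025,"y":0.24,"z":0,"spin":0.015,"grip":1},{"x":-0.025,"y":0.24,"z":0,"spin":0.015,"grip":1},{"x":-0.025,"y":0.24,"z":0,"spin":0.015,"grip":1},{"x":-0.025,"y":0.24,"z":0,"spin":0.015,"grip":1},{"x":-0.025,"y":0.24,"z":0,"spin":0.015,"grip":1},{"x":-0.025,"y":0.24,"z":0,"spin":0.015,"grip":1}]'>/dev/null; python3 ft.py
```

```text
t 18.25 N,T,z [11.1 -7.4 -7. ] |F| 15.0 pos [468.8  18.2  10.3] r 161.3 ang -173.1 yaw -168.7
```

```bash
python3 -m jog '[{"x":-0.025,"y":0.24,"z":-0.01,"spin":0.015,"grip":1},{"x":-0.025,"y":0.24,"z":-0.01,"spin":0.015,"grip":1},{"x":-0.025,"y":0.24,"z":-0.01,"spin":0.015,"grip":1},{"x":-0.025,"y":0.24,"z":-0.01,"spin":0.015,"grip":1},{"x":-0.025,"y":0.24,"z":-0.01,"spin":0.015,"grip":1},{"x":-0.025,"y":0.24,"z":-0.01,"spin":0.015,"grip":1},{"x":-0.025,"y":0.24,"z":-0.01,"spin":0.015,"grip":1},{"x":-0.025,"y":0.24,"z":-0.01,"spin":0.015,"grip":1},{"x":-0.025,"y":0.24,"z":0,"spin":0.015,"grip":1},{"x":-0.025,"y":0.24,"z":0,"spin":0.015,"grip":1}]'>/dev/null; python3 ft.py
```

```text
t 19.08 N,T,z [ 8.8 -8.7  0.5] |F| 12.4 pos [467.3  42.2  10.5] r 161.8 ang 178.3 yaw -177.3
```

```bash
python3 -m jog '[{"x":-0.06,"y":0.24,"z":0,"spin":0.015,"grip":1},{"x":-0.04,"y":0.24,"z":0,"spin":0.015,"grip":1},{"x":-0.03,"y":0.24,"z":0,"spin":0.015,"grip":1},{"x":-0.03,"y":0.24,"z":0,"spin":0.015,"grip":1},{"x":-0.03,"y":0.24,"z":0,"spin":0.015,"grip":1},{"x":-0.03,"y":0.24,"z":0,"spin":0.015,"grip":1},{"x":-0.03,"y":0.24,"z":0,"spin":0.015,"grip":1},{"x":-0.03,"y":0.24,"z":0,"spin":0.015,"grip":1}]'>/dev/null; python3 ft.py
cat > pot.py <<'E'
from rig import *
from h import *
O=np.array([629,37.5]);fr=np.degrees(np.arctan2(7.2-37.5,437.5-629))
for n in("top","scene"):
    f=grab_frame(n);hsv=cv2.cvtColor(f["pixels"],cv2.COLOR_BGR2HSV)
    m=((hsv[...,0]>8)&(hsv[...,0]<22)&(hsv[...,1]>90)&(hsv[...,2]>60)).astype(np.uint8)
    q=pj(f,[[O[0],O[1],60]])[0].astype(int);k=np.zeros_like(m);k[q[1]-60:q[1]+60,q[0]-65:q[0]+65]=m[q[1]-60:q[1]+60,q[0]-65:q[0]+65]
    c=max(cv2.findContours(k,cv2.RETR_EXTERNAL,cv2.CHAIN_APPROX_NONE)[0],key=cv2.contourArea)
    P=np.array([bp(f,u,92) for u in cv2.convexHull(c).reshape(-1,2)],np.float32)
    r=cv2.minAreaRect(P);d=np.array(r[0])-O
    print(n,"pot rect",np.round(r[0],1),np.round(r[1],1),round(r[2],1),"ang",np.degrees(np.arctan2(d[1],d[0])).round(1),"front",fr.round(1),"r",np.hypot(*d).round(1))
E
python3 pot.py
```

```text
t 19.75 N,T,z [13.4 -8.  -5.8] |F| 16.7 pos [468.7  61.3  10.3] r 162.1 ang 171.5 yaw 175.8
top pot rect [575.4  -8.7] [56.4 56.8] 45.0 ang -139.3 front -171.0 r 70.8
scene pot rect [585.9   1.8] [80.5 61.2] 41.1 ang -140.4 front -171.0 r 55.9
```

Pot at -139°, front at -171°: about 32° to go, and no slip so far.

```bash
python3 -m jog '[{"x":-0.015,"y":0.24,"z":-0.02,"spin":0.015,"grip":1},{"x":-0.025,"y":0.24,"z":-0.02,"spin":0.015,"grip":1},{"x":-0.025,"y":0.24,"z":0,"spin":0.015,"grip":1},{"x":-0.025,"y":0.24,"z":0,"spin":0.015,"grip":1},{"x":-0.025,"y":0.24,"z":0,"spin":0.015,"grip":1},{"x":-0.025,"y":0.24,"z":0,"spin":0.015,"grip":1},{"x":-0.025,"y":0.24,"z":0,"spin":0.015,"grip":1},{"x":-0.025,"y":0.24,"z":0,"spin":0.015,"grip":1},{"x":-0.025,"y":0.24,"z":0,"spin":0.015,"grip":1},{"x":-0.025,"y":0.24,"z":0,"spin":0.015,"grip":1}]'>/dev/null; python3 ft.py
```

```text
t 20.68 N,T,z [13.9 -7.2 -3.6] |F| 16.0 pos [473.5  84.7  10.4] r 162.5 ang 163.1 yaw 167.2
```

```bash
python3 -m jog '[{"x":-0.015,"y":0.24,"z":0,"spin":0.015,"grip":1},{"x":-0.02,"y":0.24,"z":0,"spin":0.015,"grip":1},{"x":-0.02,"y":0.24,"z":0,"spin":0.015,"grip":1},{"x":-0.02,"y":0.24,"z":0,"spin":0.015,"grip":1},{"x":-0.02,"y":0.24,"z":0,"spin":0.015,"grip":1},{"x":-0.02,"y":0.24,"z":0,"spin":0.015,"grip":1},{"x":-0.02,"y":0.24,"z":0,"spin":0.015,"grip":1},{"x":-0.02,"y":0.24,"z":0,"spin":0.015,"grip":1},{"x":-0.02,"y":0.24,"z":0,"spin":0.015,"grip":1},{"x":-0.02,"y":0.24,"z":0,"spin":0.015,"grip":1}]'>/dev/null; python3 ft.py;python3 pot.py
```

```text
t 21.52 N,T,z [13.9 -8.  -5.7] |F| 17.0 pos [481.8 107.2  10.4] r 162.9 ang 154.7 yaw 158.6
top pot rect [563.5   9.7] [57.9 55.1] 25.8 ang -157.0 front -171.0 r 71.2
scene pot rect [574.5  19. ] [79.  67.2] 25.0 ang -161.3 front -171.0 r 57.6
```

```bash
python3 - <<'E'
from rig import *
from h import *
f=grab_frame("top");im=cv2.imread("pics/top0.png");hsv=cv2.cvtColor(im,cv2.COLOR_BGR2HSV)
m=((hsv[...,0]>8)&(hsv[...,0]<22)&(hsv[...,1]>90)&(hsv[...,2]>60)).astype(np.uint8);k=np.zeros_like(m);k[170:210,315:360]=m[170:210,315:360]
c=max(cv2.findContours(k,cv2.RETR_EXTERNAL,cv2.CHAIN_APPROX_NONE)[0],key=cv2.contourArea)
P=np.array([bp(f,u,92) for u in cv2.convexHull(c).reshape(-1,2)],np.float32);r=cv2.minAreaRect(P);print(r)
from scipy.optimize import least_squares as L
Q=np.array([r[0],(575.4,-8.7),(563.5,9.7)])
print("axis",L(lambda v:np.hypot(*(Q-v).T)-70,[629,37]).x)
F=dict(f);F["pixels"]=im;w=warp(F,6,425,475,-20,40,10);g=cv2.cvtColor(w,cv2.COLOR_BGR2GRAY)
for row in range(0,500,40):
    cols=np.where(g[row]>165)[0]
    if len(cols): print("x",475-row/10,"y",40-cols.min()/10,40-cols.max()/10,round(40-cols.mean()/10,1))
E
```

```text
((622.75634765625, -29.61083984375), (54.980804443359375, 62.305118560791016), 89.14380645751953)
axis [626.14696201  40.15196938]
x 475.0 y 12.2 7.0 9.6
x 471.0 y 20.9 5.299999999999997 13.1
x 467.0 y 21.1 5.0 13.0
x 463.0 y 19.0 4.899999999999999 12.0
x 459.0 y 18.3 4.200000000000003 11.2
x 455.0 y 17.9 2.5 10.2
x 451.0 y 18.1 2.3999999999999986 10.2
x 447.0 y 16.8 2.3999999999999986 9.6
x 443.0 y 15.7 2.0 8.9
x 439.0 y 15.2 0.0 7.6
x 435.0 y 15.600000000000001 -0.3999999999999986 7.6
x 431.0 y 14.600000000000001 9.2 11.9
```

Refined axis (626.3,40.1), front -170.3°, pot -154.2°: 16° (0.28 rad) to go.

```bash
python3 -m jog '[{"x":-0.01,"y":0.24,"z":-0.02,"spin":0.015,"grip":1},{"x":-0.02,"y":0.24,"z":-0.02,"spin":0.015,"grip":1},{"x":-0.02,"y":0.24,"z":0,"spin":0.015,"grip":1},{"x":-0.02,"y":0.24,"z":0,"spin":0.015,"grip":1},{"x":-0.02,"y":0.24,"z":0,"spin":0.015,"grip":1},{"x":-0.02,"y":0.24,"z":0,"spin":0.015,"grip":1},{"x":-0.02,"y":0.24,"z":0,"spin":0.015,"grip":1},{"x":-0.02,"y":0.24,"z":0,"spin":0.015,"grip":1},{"x":-0.02,"y":0.24,"z":0,"spin":0.015,"grip":1}]'>/dev/null; sed -i 's/629,37.5/626.3,40.1/;s/^O=.*/O=np.array([626.3,40.1]);fr=-170.3/' ft.py pot.py; python3 ft.py;python3 pot.py
```

```text
t 22.42 N,T,z [15.7 -7.3 -2.7] |F| 17.5 pos [492.  126.2  10.4] r 159.5 ang 147.3 yaw 150.8Traceback (most recent call last):
  File "pot.py", line 11, in <module>
    print(n,"pot rect",np.round(r[0],1),np.round(r[1],1),round(r[2],1),"ang",np.degrees(np.arctan2(d[1],d[0])).round(1),"front",fr.round(1),"r",np.hypot(*d).round(1))
                                                                                                                                ^^^^^^^^
AttributeError: 'float' object has no attribute 'round'
```

N is rising, so I'll ease off a little. Swept 7.7°, with about 8.4° left.

```bash
sed -i 's/fr.round(1)/fr/' pot.py; python3 -m jog '[{"x":0.02,"y":0.24,"z":0,"spin":0.015,"grip":1},{"x":0.01,"y":0.24,"z":0,"spin":0.015,"grip":1},{"x":-0.015,"y":0.24,"z":0,"spin":0.015,"grip":1},{"x":-0.015,"y":0.24,"z":0,"spin":0.015,"grip":1},{"x":-0.015,"y":0.24,"z":0,"spin":0.015,"grip":1},{"x":-0.015,"y":0.24,"z":0,"spin":0.015,"grip":1},{"x":-0.015,"y":0.24,"z":0,"spin":0.015,"grip":1},{"x":-0.015,"y":0.24,"z":0,"spin":0.015,"grip":1}]'>/dev/null; python3 ft.py;python3 pot.py
```

```text
t 23.13 N,T,z [13.1 -7.7  0.5] |F| 15.2 pos [503.5 142.2  10.4] r 159.7 ang 140.2 yaw 144.0
top pot rect [558.5  26. ] [58.4 54.2] 10.9 ang -168.3 front -170.3 r 69.2
scene pot rect [569.   35.7] [75.1 72. ] 10.6 ang -175.6 front -170.3 r 57.5
```

```bash
python3 -m jog '[{"x":-0.015,"y":0.24,"z":0,"spin":0.015,"grip":1},{"x":-0.015,"y":0.24,"z":0,"spin":0.015,"grip":1},{"x":0,"y":-0.08,"z":0,"spin":0,"grip":1},{"x":0.1,"y":-0.06,"z":0,"spin":0,"grip":1},{"x":0.2,"y":0,"z":0,"spin":0,"grip":1},{"x":0.5,"y":0,"z":0,"spin":0,"grip":1},{"x":1,"y":0,"z":0,"spin":0,"grip":1},{"x":1,"y":0,"z":0,"spin":0,"grip":1},{"x":1,"y":0,"z":-2,"spin":0,"grip":1},{"x":0,"y":0,"z":-3,"spin":0,"grip":1},{"x":0,"y":0,"z":-4,"spin":0,"grip":1},{"x":0,"y":0,"z":-4,"spin":0,"grip":1},{"x":0,"y":0,"z":-4,"spin":0,"grip":0},{"x":0,"y":0,"z":-1,"spin":0,"grip":0}]' 40 >/dev/null; python3 ft.py;python3 pot.py
python3 - <<'E'
from h import *
go(485,296.5,190,np.radians(130))
E
```

```text
t 24.4 N,T,z [-1.1  1.5  0.7] |F| 2.0 pos [484.9 170.5 198.8] r 192.3 ang 137.3 yaw 142.4
top pot rect [560.4  27.4] [55.4 51.5] 7.7 ang -169.1 front -170.3 r 67.1
scene pot rect [568.7  37.5] [74.7 72.1] 9.1 ang -177.5 front -170.3 r 57.7
pos [483.9 170.  195.4] rot [3.136e+00 3.000e-03 2.485e+00] shift cm [ 7.64 10.08  0.57] spin 0.216 clk 24.5 F [ 0.2  0.4 -0.1] q [ 0.33  0.18  1.88  0.    1.08 -0.58]
```

Pot is within about 1° of the front. Now the stick at (485,296).

```bash
python3 -m jog '[{"x":1.52,"y":2.02,"z":0,"spin":0,"grip":0},{"x":1.53,"y":2.02,"z":0,"spin":0,"grip":0},{"x":1.53,"y":2.02,"z":0,"spin":0,"grip":0},{"x":1.53,"y":2.02,"z":0,"spin":0,"grip":0},{"x":1.53,"y":2.0,"z":0,"spin":0,"grip":0},{"x":0,"y":0,"z":0,"spin":0.115,"grip":0},{"x":0,"y":0,"z":0,"spin":0.115,"grip":0},{"x":0,"y":0,"z":0,"spin":0.115,"grip":0},{"x":0,"y":0,"z":0,"spin":0.115,"grip":0},{"x":0,"y":0,"z":0,"spin":0.115,"grip":0},{"x":0,"y":0,"z":0,"spin":0.115,"grip":0},{"x":0,"y":0,"z":0,"spin":0.115,"grip":0},{"x":0,"y":0,"z":0,"spin":0.115,"grip":0},{"x":0,"y":0,"z":0,"spin":0,"grip":0}]'|grep -E "open|clock"
python3 - <<'E'
from h import *
from rig import *
go(485,296.5,40,np.pi/2)
g=grab_frame("wrist");cv2.imwrite("pics/wr2.png",g["pixels"])
E
```

```text
clock: 25.67
opening: 1.0
pos [482.2 295.  190.4] rot [-3.139e+00  1.000e-03  1.559e+00] shift cm [ 0.17  0.31 15.04] spin -0.012 clk 25.67 F [-0.4  0.5 -0.1] q [0.55 0.27 1.77 0.   1.1  0.56]
```

View pics/wr2.png

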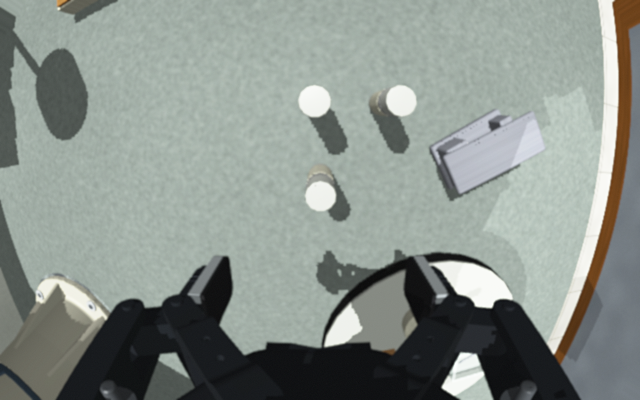

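Wrist view: the stick top at (320,195) is centred between the open pads (215,260) and (428,260), matching the prediction. Descending and gripping.

```bash
python3 -m jog '[{"x":0.17,"y":0.31,"z":1.5,"spin":0,"grip":0},{"x":0,"y":0,"z":2,"spin":0,"grip":0},{"x":0,"y":0,"z":2,"spin":0,"grip":0},{"x":0,"y":0,"z":2,"spin":0,"grip":0},{"x":0,"y":0,"z":2,"spin":0,"grip":0},{"x":0,"y":0,"z":2,"spin":0,"grip":0},{"x":0,"y":0,"z":2,"spin":0,"grip":0},{"x":0,"y":0,"z":2,"spin":0,"grip":0},{"x":0,"y":0,"z":0,"spin":0,"grip":0},{"x":0,"y":0,"z":0,"spin":0,"grip":1},{"x":0,"y":0,"z":0,"spin":0,"grip":1},{"x":0,"y":0,"z":0,"spin":0,"grip":1},{"x":0,"y":0,"z":0,"spin":0,"grip":1},{"x":0,"y":0,"z":0,"spin":0,"grip":1},{"x":0,"y":0,"z":0,"spin":0,"grip":1},{"x":0,"y":0,"z":0,"spin":0,"grip":1},{"x":0,"y":0,"z":0,"spin":0,"grip":1},{"x":0,"y":0,"z":0,"spin":0,"grip":1}]' 40
```

```text
clock: 27.22
eef_pos: [487.3, 297.4, 38.4]
tcp_rot: [3.14, -0.001, 1.564]
contact_force: [-0.8, -0.4, 7.3]
opening: 0.316
grasp_force: 39.1
```

Stick gripped (opening 27 mm, 39 N). Lift and carry over the pot.

```bash
python3 -m jog '[{"x":0,"y":0,"z":-1,"spin":0,"grip":1},{"x":0,"y":0,"z":-2,"spin":0,"grip":1},{"x":0,"y":0,"z":-2,"spin":0,"grip":1},{"x":0,"y":0,"z":-2.5,"spin":0,"grip":1},{"x":0,"y":0,"z":-2.5,"spin":0,"grip":1},{"x":0,"y":0,"z":-2.5,"spin":0,"grip":1},{"x":0,"y":0,"z":-2,"spin":0,"grip":1},{"x":0,"y":0,"z":-1,"spin":0,"grip":1},{"x":0,"y":0,"z":0,"spin":0,"grip":1}]' | grep -E 'eef|contact|open|grasp'
python3 -m jog '[{"x":-1.5,"y":0.4,"z":0,"spin":0,"grip":1},{"x":-2.5,"y":0.65,"z":0,"spin":0,"grip":1},{"x":-2.5,"y":0.65,"z":0,"spin":0,"grip":1},{"x":-2.5,"y":0.65,"z":0,"spin":0,"grip":1},{"x":-2.5,"y":0.65,"z":0,"spin":0,"grip":1},{"x":-2.5,"y":0.65,"z":0,"spin":0,"grip":1},{"x":-2.5,"y":0.65,"z":0,"spin":0,"grip":1},{"x":-2.5,"y":0.65,"z":0,"spin":0,"grip":1},{"x":-2.5,"y":0.65,"z":0,"spin":0,"grip":1},{"x":-2.5,"y":0.65,"z":0,"spin":0,"grip":1},{"x":-2.0,"y":0.5,"z":0,"spin":0,"grip":1},{"x":-1,"y":0.2,"z":0,"spin":0,"grip":1},{"x":0,"y":0,"z":0,"spin":0,"grip":1},{"x":0,"y":0,"z":0,"spin":0,"grip":1}]' | grep -E 'clock|eef|contact|open|grasp'
python3 - <<'E'
from h import *
from rig import *
go(557.5,27.3,97,np.pi/2)
f=grab_frame("scene");s=sense();p=np.array(s["eef_pos"])
print("pred foot",pj(f,[[p[0],p[1],p[2]-38.4],[p[0],p[1],p[2]+20]]))
q=pj(f,[[p[0],p[1],p[2]-10]])[0].astype(int)
cv2.imwrite("pics/d.png",cv2.resize(f["pixels"][q[1]-50:q[1]+90,q[0]-90:q[0]+90],(720,560),interpolation=cv2.INTER_CUBIC));print(q)
E
```

```text
eef_pos: [487.8, 297.7, 195.2]
contact_force: [-0.3, -0.5, -1.2]
opening: 0.315
grasp_force: 39.2
clock: 29.13
eef_pos: [553.8, 26.7, 191.5]
contact_force: [-0.5, -0.3, -1.0]
opening: 0.317
grasp_force: 39.2
pos [553.8  26.7 191.5] rot [-3.14  -0.     1.563] shift cm [0.06 0.39 9.45] spin -0.008 clk 29.13 F [-0.5 -0.3 -1. ] q [0.05 0.25 1.79 0.   1.1  0.05]
pred foot [[338.15271916 187.00419356]
 [339.72272669 170.27131928]]
[338 179]
```

View pics/d.png

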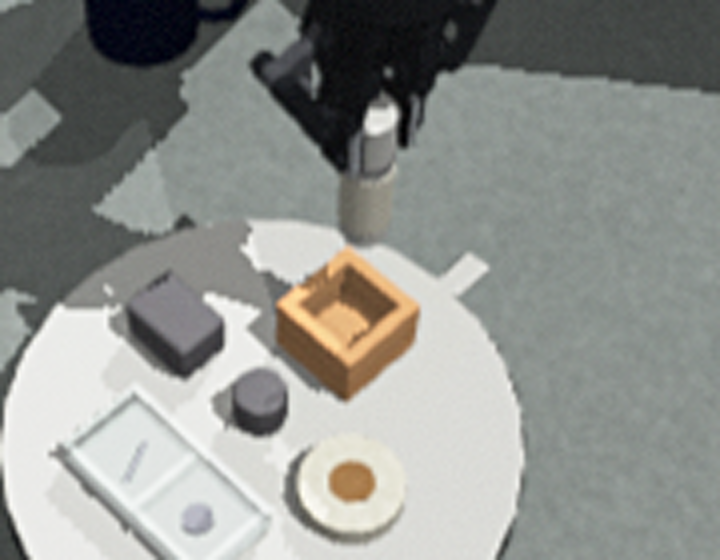

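The held stick's foot at crop (363,235) matches the prediction. The pot mouth is centred at crop (348,308), empty and facing the pointer.

```bash
python3 - <<'E'
from h import *
from rig import *
f=grab_frame("scene")
b=np.array([248,129.])
c=[bp(f,b+np.array(u)/4,92) for u in((348,250),(420,308),(350,362),(277,308))];print(np.round(c,1),np.mean(c,0).round(1))
def foot(x,y): return (pj(f,[[x,y,92]])[0]-b)*4
print("model corners",[foot(557.5+28*1.414*np.cos(a),27.3+28*1.414*np.sin(a)).round(0).tolist() for a in np.radians([55,145,235,325])])
go(558,27.5,97,np.pi/2)
E
python3 pot.py
```

```text
[[538.1  -0. ]
 [528.7  55.7]
 [582.9  61.6]
 [595.3   9.1]] [561.2  31.6]
model corners [[352.0, 357.0], [419.0, 298.0], [347.0, 241.0], [280.0, 298.0]]
pos [553.9  27.5 191.9] rot [-3.141 -0.     1.565] shift cm [-0.01  0.42  9.49] spin -0.006 clk 29.23 F [-0.6  0.7 -0.9] q [0.05 0.25 1.79 0.   1.1  0.05]
top pot rect [546.1   6.9] [29.  15.2] 9.1 ang -157.5 front -170.3 r 86.8
scene pot rect [569.   37.2] [73.5 72.1] 8.5 ang -177.2 front -170.3 r 57.4
```

```bash
python3 -m jog '[{"x":0.2,"y":0.6,"z":0,"spin":0,"grip":1},{"x":0,"y":0,"z":1.3,"spin":0,"grip":1},{"x":0,"y":0,"z":1.3,"spin":0,"grip":1},{"x":0,"y":0,"z":1.3,"spin":0,"grip":1},{"x":0,"y":0,"z":0.8,"spin":0,"grip":1},{"x":0,"y":0,"z":0.4,"spin":0,"grip":1},{"x":0,"y":0,"z":0,"spin":0,"grip":1},{"x":0,"y":0,"z":0,"spin":0,"grip":1}]' | grep -E 'eef|contact|open'
python3 -m jog '[{"x":0,"y":0,"z":0.3,"spin":0,"grip":1},{"x":0,"y":0,"z":0.3,"spin":0,"grip":1},{"x":0,"y":0,"z":0.3,"spin":0,"grip":1}]' | grep -E 'eef|contact|open'
python3 - <<'E'
from h import *
from rig import *
f=grab_frame("scene");s=sense();p=np.array(s["eef_pos"])
print(pj(f,[[p[0],p[1],p[2]-38.4],[p[0],p[1],92]]).round(1).tolist())
im=f["pixels"];q=pj(f,[[p[0],p[1],92]])[0].astype(int)
h=cv2.cvtColor(im,cv2.COLOR_BGR2HSV)
print(q);print(h[q[1]-22:q[1]+22,q[0]-22:q[0]+22:2,1])
E
```

```text
eef_pos: [560.7, 28.7, 141.6]
contact_force: [-0.4, -1.2, -0.0]
opening: 0.31
eef_pos: [560.7, 28.5, 132.6]
contact_force: [-0.0, -0.3, -0.1]
opening: 0.319
[[334.8, 204.1], [334.7, 204.4]]
[334 204]
[[ 12  14  14  13  17  43  36  10  44  40  39  16   4   7   7  11  32  10
   14  10  15  15]
 [ 11  10   8   8  13  19  81  48  32  43  19  18   7   6   8   9 255  18
   15  14  10   9]
 [  9   9   7   4   5   7  43  44  48  48  12  16   7   6   7   7  10  10
   12  14  11  12]
 [ 11   2   7   6   7   7   8  75  73  61  18  14   9   6   6   6  15  14
    9  14  16  15]
 [  7   7   9   8   6   9   7  40  17  85  20  16   7   8   7   8  15  10
   10  15  12  13]
 [  9   5  12   7   7   7   4   5  35  38  17  18  11   8   9   4  10  17
   15  12   9  13]
 [  7   9   9   6   6   6   7   9  36  28  19  13  13  10   9   8  15  12
   12  12  12  10]
 [  9   9   5  11   7   6   6   7   0  47  16  15  12   6   6  13  10  12
   12  12  12  14]
 [  9   5   7   7   5   3   3   7   4  33  13   7   7   7   7  15   7  10
   13   9  11  14]
 [  4   9   9   6   3   5   5   5   4   7  15   9   3   5  12  
[... 2492 characters left out ...]
0 116 110 125 127 129 134 119
   24   5   6   7]
 [  3   6   5   4   2  61 130 128 128 124 130 123 121 126 128 127 127  37
    3   6   6   6]
 [  4   4   6   5   4  16  92 134 124 129 131 128 126 126 127 136  83   6
    6   6   6   7]
 [  5   2   4   5   7   5  36 130 131 129 123 125 126 127 128 129  25   5
    6   5   8   6]
 [ 14   6   7   5   5   4   5  80 133 129 126 126 127 126 133  73   6   6
    7   6   7   6]
 [  8  11   7   4   6   7   2  25 123 127 128 125 127 127 128  25   7   6
    6   6   7   7]
 [  8   9   8   4   5   7   4   2  83 126 129 129 130 132  59   5   6   6
    6   8   6   7]
 [  7   7  12   7   7   6   8   5  19 120 129 130 128 101  15   5   5   5
    6   6   6   7]]
```

```bash
python3 -m jog '[{"x":0.15,"y":0,"z":0,"spin":0,"grip":1},{"x":0,"y":0,"z":0.3,"spin":0,"grip":1},{"x":0,"y":0,"z":0.3,"spin":0,"grip":1},{"x":0,"y":0,"z":0.2,"spin":0,"grip":1},{"x":0,"y":0,"z":0,"spin":0,"grip":1}]' | grep -E 'eef|contact|open'

```

```text
eef_pos: [560.0, 30.0, 123.8]
contact_force: [-0.6, -0.6, -0.2]
opening: 0.317
```

Foot now about 7 mm below the rim with no contact, so it is inside the mouth. Continue down.

```bash
python3 -m jog '[{"x":0,"y":0,"z":0.3,"spin":0,"grip":1},{"x":0,"y":0,"z":0.4,"spin":0,"grip":1},{"x":0,"y":0,"z":0.4,"spin":0,"grip":1},{"x":0,"y":0,"z":0.4,"spin":0,"grip":1},{"x":0,"y":0,"z":0.4,"spin":0,"grip":1},{"x":0,"y":0,"z":0.3,"spin":0,"grip":1},{"x":0,"y":0,"z":0,"spin":0,"grip":1}]' | grep -E 'clock|eef|contact|open'

```

```text
clock: 31.3
eef_pos: [559.9, 30.0, 101.5]
contact_force: [-0.7, -0.5, -0.8]
opening: 0.314
```

```bash
python3 -m jog '[{"x":0,"y":0,"z":0.2,"spin":0,"grip":1},{"x":0,"y":0,"z":0.2,"spin":0,"grip":1},{"x":0,"y":0,"z":0,"spin":0,"grip":1}]' | grep -E 'eef|contact'; python3 -m jog '[{"x":0,"y":0,"z":0.1,"spin":0,"grip":1},{"x":0,"y":0,"z":0,"spin":0,"grip":1}]' | grep -E 'eef|contact'

```

```text
eef_pos: [560.2, 30.0, 98.1]
contact_force: [-0.0, -0.6, -0.2]
eef_pos: [560.4, 30.0, 97.4]
contact_force: [0.6, -0.3, 0.5]
```

```bash
python3 -m jog '[{"x":0,"y":0,"z":0.1,"spin":0,"grip":1},{"x":0,"y":0,"z":0,"spin":0,"grip":1}]' | grep -E 'eef|contact'; python3 -m jog '[{"x":0,"y":0,"z":0,"spin":0,"grip":0.6},{"x":0,"y":0,"z":0,"spin":0,"grip":0.4},{"x":0,"y":0,"z":0,"spin":0,"grip":0.2},{"x":0,"y":0,"z":0,"spin":0,"grip":0.2},{"x":0,"y":0,"z":0,"spin":0,"grip":0.2},{"x":0,"y":0,"z":0,"spin":0,"grip":0.2}]' | grep -E 'eef|contact|open|grasp'; python3 -m jog '[{"x":0,"y":0,"z":-1,"spin":0,"grip":0.2},{"x":0,"y":0,"z":-2,"spin":0,"grip":0.2},{"x":0,"y":0,"z":-3,"spin":0,"grip":0.2},{"x":0,"y":0,"z":-3,"spin":0,"grip":0.2},{"x":0,"y":0,"z":-3,"spin":0,"grip":0.2},{"x":-1.5,"y":-3,"z":0,"spin":0,"grip":0.2},{"x":-3,"y":-3,"z":0,"spin":0,"grip":0.2},{"x":-3,"y":-3,"z":0,"spin":0,"grip":0.2},{"x":-3,"y":-3,"z":0,"spin":0,"grip":0.2},{"x":-3,"y":-3,"z":0,"spin":0,"grip":0.2},{"x":0,"y":0,"z":0,"spin":0,"grip":0.2}]' | grep -E 'clock|eef|contact'
python3 pot.py
python3 - <<'E'
from h import *
from rig import *
for n in("top","scene"):
    f=grab_frame(n);h=cv2.cvtColor(f["pixels"],cv2.COLOR_BGR2HSV)
    q=pj(f,[[560,30,158]])[0];print(n,"pred top",q.round(1))
    c=q.astype(int);print(f["pixels"][c[1]-14:c[1]+14:2,c[0]-14:c[0]+15:2].mean(2).astype(int))
E
```

```text
eef_pos: [560.6, 30.0, 96.5]
contact_force: [0.6, 0.7, -0.3]
eef_pos: [560.3, 30.0, 96.3]
contact_force: [-0.3, 0.0, -0.5]
opening: 0.8
grasp_force: 0.0
clock: 33.3
eef_pos: [406.7, -105.1, 216.8]
contact_force: [-0.5, 0.4, -0.4]
top pot rect [557.5  27.9] [59.  54.2] 8.8 ang -170.0 front -170.3 r 69.8
scene pot rect [569.   37.3] [74.4 71.2] 10.3 ang -177.2 front -170.3 r 57.4
top pred top [312.2 207.4]
[[154 174 175 172  65  85  79  43 154 175 173 172 184 192 166]
 [173 173 172 171 173 119 108 168 174 172 171 170 169 194 191]
 [181 173 177 175 169 174 175 173 173 175 171 168 172 184 189]
 [175 173 172 172 175 173 174 172 171 173 170 173 175 171 195]
 [173 174 175 175 171 173 175 164 160 151 148 146 111  86 105]
 [176 173 159 154 156 151 146 146 147 149 115 142  94  93  92]
 [174 177 153 136 109  79 166 192 185 162  92  83  83  93  89]
 [176 171 156 114  66 129 197 192 192 191 151  69  80  95  90]
 [172 177 158 149  68 176 194 190 190 191 150  71  78  93  96]
 [176 176 161 150  79 152 203 192 194 201 126  69  79  92  94]
 [176 172 167 154  88  90 149 191 203 161  81  71  94  91  95]
[... 402 characters left out ...]
0 140]
 [143 134 140 144 142 137 137 143 136 135 141 146 138 137 139]
 [139 139 139 139 139 138 130 141 145 136 141 139 141 139 145]
 [140 133 138 141 139 161 219 236 238 214 155 140 142 141 141]
 [215 203 187 171 154 230 231 231 232 233 222 138 140 138 141]
 [211 211 211 213 198 229 229 230 232 233 222 150 138 138 139]
 [208 210 210 212 181 202 233 230 231 233 237 134 137 136 139]
 [208 209 211 213 187  90 201 234 238 227 146 198 172 138 139]
 [211 211 210 213 157  86  92 102 110 127 128 209 214 198 148]
 [209 211 215 187 108  90  95 106 119 125 132 213 211 214 215]
 [214 183 140  86  79  90  95 109 123 132 128 210 213 209 212]
 [187 113  88  82  89  72  98 109 125 113 139 181 202 213 211]]
```

The stick stands upright in the pot in both views, the pot faces front and the arm is clear.

```bash
python3 -c "
from rig import *
print(sign_off())"
```

```text
the job is handed in; nothing more can be done
None
```

The job is handed in at about 33 s of the 64 s allowed: the pot measures within about 1° of the pointer and the glue stick stands upright and released in it. The arm kept clear of the mug, hole punch and phone stand, though I did not re-measure them, and sign-off gave no verdict.

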